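Fit a sanding drum and hold the spindle lock

ROBOT

A 6-joint arm with a two-finger parallel gripper is mounted at the origin on the work surface. World frame = base frame: x ahead of the robot, y to its left, z up, the work surface at z = 0. Lengths are in m, angles in degrees, forces in N, time in s.
With the tool pointing down it reaches from about 0.4 to 0.825 m from the base axis. Payload 7 kg.
Tool frame: the origin (TCP) lies on the centre line of the jaws, within the pads' length; the fingertips stand 17 mm ahead of it and the grasp point (between the pads) lies 2 mm behind it; y points along the fingers, z is the direction in which the jaws open and shut, and the axes are right-handed (so a half turn about y gives the same grasp; the last joint's range is limited). The gripper opens to 88 mm and grips with 3 to 60 N. Pads are 19 mm wide; open, the fingers measure 130 mm over their backs; the gripper's body (78 mm by 193 mm) begins 47 mm behind the grasp point.
Start: joints at [86.694, 20.546, 0.682, 0, -70.136, -16.507], TCP at [0.229, 0.635, 0.244] pointing down, gripper open.
Joint ranges: [-176.03, 176.03], [-82.01, 121.73], [-58.28, 71.71], [-173.87, 95.51], [-174.79, -0.11], [-173.66, 173.66]. Speed limits (degrees/s): [136.94, 136.94, 172.46, 180, 180, 180].

INTERFACE

Orientations are given as [roll, pitch, yaw] about the fixed x, y, z axes, in that order (R = Rz(yaw) Ry(pitch) Rx(roll)).
In Python, from plant import r, capture, camera_info gives the robot as it stands. The module is installed in compiled form; this text tells all that it offers.
- The arm moves only by the tool apply_moves, never from a script. Its argument "deltas" is a list of rows, each an object of numbers: "tx", "ty", "tz": the shift along the tool's x, y, z in m; "turn": the turn about the tool's y in rad; "gripper": the finger opening in m, from 0 to 0.0876. A call has 1 to 5 rows; each row is the pose to reach, as a shift and turn from the pose commanded when the call began, along the tool's axes at that moment; what a row does not reach only later rows make up. A row lasts 1/10 s, in which the tool goes at most 50 mm and 8.59 degrees, less where a joint would pass 70% of its speed; a pose out of reach is approached as far as the arm can. A call with a gripper value outside its range is refused whole. The fingers move at their own pace and stop on an object; "newtons" is the grip in N (left out, the last holds). Time passes only in rows, so rows that repeat a pose let the fingers close. It gives the time, the measured TCP pose, the force and the opening at its end, in the units of the state.
- r.get_state(): the state, without advancing time (a new reading comes with each control period).
- capture(name): name is "side" or "top" or "wrist"; returns (picture, depth): 420x560x3 uint8, red, green, blue; 420x560 float32, m along the optical axis (not along the pixel's ray), 0 where there is no reading.
- camera_info(name): a dict with "K" (3x3 intrinsics, pixels), "eye" and "orientation" of the camera in the world; the wrist camera has in their place "tool_from_camera" (4x4, takes a point from camera to tool coordinates, whose origin is the TCP and whose axes are the tool frame's). Camera axes: x right, y up, looking along -z (the intrinsics and any distortion apply to the point x, -y, -z); pixel columns grow to the right and rows downward; lengths in m; the calibration is good to about 2 mm. A picture is of the moment at which its call begins: read the wrist's pose just before it. camera_info takes no time and is no camera call.
- r.close_job(): hands the job in, once; it reports no verdict.
The state is a dict: "time_s": time; "joints": joint angles; "qd": joint speeds; "joint_torque": joint torques, N m; "tcp_pos": TCP position; "eef_rot": TCP orientation; "contact_force": force on the tool from outside, world axes, zero at the start; "moment": the same for the moment, N m; "gripper_width": finger opening in m.
Only numpy, scipy, OpenCV 4.12 (cv2) and the standard library are available. Lean on these libraries where they do the work, as an engineer would, in place of code of your own. Each camera call takes 0.05 s, during which the arm holds its last target.

TASK

Fit the thickest of the three sanding drums to the bobbin sander: lower it over the upright spindle, without dropping it, until it sits down on the notched collar, and let go of it. Then push the sprung spindle-lock knob straight in until it stops hard against its barrel, with no more than the force of a firm thumb, and finish the job still holding it in there, so that I can run the nut on and tighten it. Leave everything else on the bench where it is.

Things in the scene. Friction and masses are not known exactly. Their poses are not given: they have to be found in the camera images.
- drum_thick_mid (a point): The thickest sanding drum: a brown abrasive sleeve on a black rubber core, 50 mm in diameter and 76 mm tall, with a 15 mm bore right through, about 190 g; stands upright on the bench. The point is its centre, 38 mm above its foot; z is its axis. Either end may be up.
- drum_medium_mid (a point): Same make as the thick drum: brown abrasive sleeve on a rubber core, 76 mm tall, 15 mm bore, standing upright. 38 mm in diameter, about 110 g; to be left alone. The point is its centre, 38 mm above its foot.
- drum_thin_mid (a point): Same make as the thick drum: brown abrasive sleeve on a rubber core, 76 mm tall, 15 mm bore, standing upright. 25 mm in diameter, about 50 g; to be left alone. The point is its centre, 38 mm above its foot.
- sander: The bobbin sander let into the bench. Origin on the spindle's axis at bench height; x points from the lock knob to the spindle. Its grey plate (top 18 mm above the bench) reaches from 155 mm on the -x side to 105 mm on the +x side of the axis and 110 mm to either side. Above the bench: a dust hood to 63 mm, 70 to 145 mm to the +x side; a switch box to 47 mm, 70 to 106 mm to the +y side.
- spindle_foot (a point): The point on the spindle's axis at the top of the steel notched collar (56 mm in diameter), where the drum comes to sit, 60 mm above the bench. z is up along the spindle; x is the direction from the lock knob to the spindle, in which the knob is pushed.
- spindle_tip (a point): Top end of the upright steel spindle, 102 mm above spindle_foot. The shaft is 13 mm in diameter up to 80 mm above spindle_foot, then narrows over 6 mm to a threaded stub of 8 mm that rises 16 mm more, its end slightly tapered. It does not turn: a notch of the collar already faces the lock pin.
- lock_face (a point): Centre of the flat outer face of the spindle-lock knob, a black disc 26 mm in diameter, 14 mm thick, its level axis 48 mm above the bench, pointing at the spindle. The face is 127 mm from the spindle's axis at rest, 117 mm when home. x is the way it is pushed; it moves with the knob. 10 mm behind the knob is the end of the steel barrel (24 mm in diameter) that stops it. Its outer side is clear.
- lock_pin (a joint): How far the spindle-lock knob is pushed in, in m: 0 at rest, 0.010 at the hard stop. A spring pushes it back: about 6 N at rest, rising to about 11 N at the stop; let go, it springs out.
- spanner: Steel spanner, 160 mm long, lying flat on the bench near its right front; to be left alone.
- nut: Steel flanged nut, 30 mm in diameter, 12 mm high, lying on the machine's plate beyond and to the right of the spindle; to be left alone. Origin in its underside.
- mallet: Wooden mallet, 270 mm long, lying on the right of the bench; to be left alone. Origin in its underside, the head on its +x side.
- carving: Half-carved block of wood with scrolls, 105 x 80 x 80 mm, on the left at the back; to be left alone. Origin in its underside.
- block: Cork sanding block, 112 x 67 x 33 mm, on the left; to be left alone. Origin in its underside.
- brush: Bench brush, 200 mm long, lying on the right; to be left alone.

How it is judged:
By the outcome, as a careful person would: the job done as asked, in the order asked, and still so for the second after the job is handed in, while the arm keeps its last pose, push and grip.
It also fails if it takes over 61 s, if anything falls off the work surface, if the arm or the gripper's body presses on something with over 40 N, if the wrist force passes 120 N, or if a joint passes its speed limit or range.

## Working session

There is one attempt and no reset: what is moved stays moved. The work goes in short steps, Python scripts to look and compute and a tool call to move; the robot and the scene stay as the last step left them, time stands still between calls to the robot, and variables do not carry over. Pictures are saved under pics/ and viewed, and the job is handed in when it is done.

Besides the shell and the picture viewer there is one more tool, called after "Emit:" as name(argument=value, ...), one argument or row to a line, values as JSON. apply_moves: Moves the arm, as the interface text tells. Its arguments: {"type":"object","properties":{"deltas":{"type":"array","items":{"type":"object","properties":{"tx":{"type":"number"},"ty":{"type":"number"},"tz":{"type":"number"},"turn":{"type":"number"},"gripper":{"type":"number"}}}},"newtons":{"type":"number"}},"required":["deltas"]}

```bash
mkdir -p pics; ls
python3 - <<'E'
from plant import r,capture,camera_info
import cv2,numpy as np
print(r.get_state())
for n in("side","top","wrist"):
    print(n,camera_info(n))
for n in("side","top"):
    p,d=capture(n); cv2.imwrite(f"pics/{n}0.png",p[:,:,::-1]); np.save(f"pics/{n}0.npy",d); np.save(f"pics/{n}0rgb.npy",p)
E
```

```text
pics
{'time_s': 0.0, 'joints': array([ 8.66951868e+01,  2.05930513e+01,  6.30735950e-01, -1.91842493e-02,
       -7.01367408e+01, -1.65050259e+01]), 'qd': array([-0.08048638, -0.03043407, -0.13265704, -0.02995453,  0.02677131,
       -0.02765042]), 'joint_torque': array([ 3.70825786e-03, -5.82717776e+01,  2.93049842e+01,  6.99722797e+00,
        6.87510154e-03, -1.50496826e-04]), 'tcp_pos': array([0.22864836, 0.63457344, 0.24258431]), 'eef_rot': array([-8.98999017e+01,  1.08534616e-02,  1.60183636e+02]), 'contact_force': array([-0.09223877,  0.70967739, -0.81886433]), 'moment': array([-0.03123863, -0.02794363,  0.027544  ]), 'gripper_width': 0.08745110300934879}
side {'K': array([[463.71392536,   0.        , 276.42252367],
       [  0.        , 463.71392536, 207.6601382 ],
       [  0.        ,   0.        ,   1.        ]]), 'eye': array([ 0.09007565, -0.6194344 ,  1.03173356]), 'orientation': array([ 40.45740658,  -0.20530196, -31.42431305])}
top {'K': array([[532.56420504,   0.        , 281.41636421],
       [  0.        , 532.56420504, 226.06273095],
       [  0.        ,   0.        ,   1.        ]]), 'eye': array([0.37950634, 0.03880657, 1.89980465]), 'orientation': array([  4.74232999,   0.23838283, -88.73808494])}
wrist {'K': array([[355.06095484,   0.        , 278.19815222],
       [  0.        , 355.06095484, 205.41636428],
       [  0.        ,   0.        ,   1.        ]]), 'tool_from_camera': array([[-5.98537187e-04, -9.64741724e-01, -2.63197734e-01,
        -7.16727610e-02],
       [-9.14905417e-04,  2.63198199e-01, -9.64741349e-01,
        -1.40711905e-01],
       [ 9.99999402e-01, -3.36632540e-04, -1.04018134e-03,
         5.21323007e-05],
       [ 0.00000000e+00,  0.00000000e+00,  0.00000000e+00,
         1.00000000e+00]])}
```

View pics/side0.png

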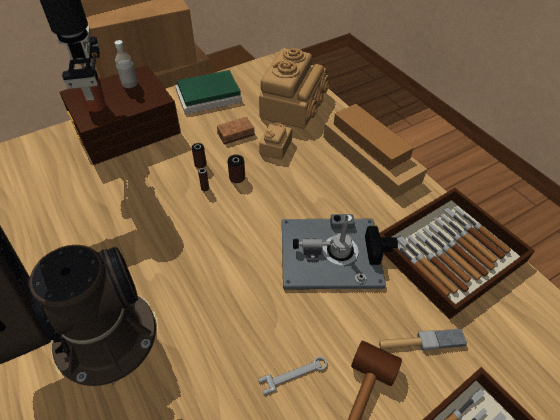

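View pics/top0.png

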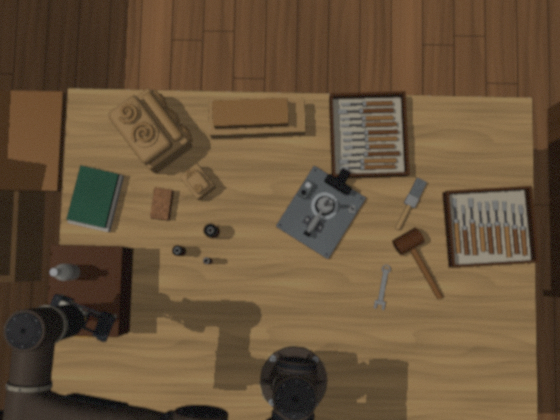

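The side view shows the thick drum at (236,169), medium at (199,155), thin at (203,180), spindle at about (343,240) and knob at about (297,243). In the top view the thick drum is at (211,230), the spindle at about (325,205) and the knob at about (312,230). I'll zoom in.

```bash
cat > h.py <<'E'
import numpy as np,cv2
from scipy.spatial.transform import Rotation as Ro
from plant import r,capture,camera_info
def pose(name,st=None):
    i=camera_info(name);K=i["K"]
    if name=="wrist":
        st=st or r.get_state()
        T=np.eye(4);T[:3,:3]=Ro.from_euler('xyz',st["eef_rot"],degrees=True).as_matrix();T[:3,3]=st["tcp_pos"]
        T=T@i["tool_from_camera"]; return K,T[:3,:3],T[:3,3]
    return K,Ro.from_euler('xyz',i["orientation"],degrees=True).as_matrix(),np.array(i["eye"])
def ray(P,u,v):
    K,R,e=P; d=np.array([(u-K[0,2])/K[0,0],-(v-K[1,2])/K[1,1],-1.]); return e,R@d
def onz(P,u,v,z):
    e,d=ray(P,u,v); return e+d*(z-e[2])/d[2]
def proj(P,X):
    K,R,e=P; c=R.T@(np.asarray(X)-e); return np.array([K[0,0]*c[0]/-c[2]+K[0,2],K[1,1]*-c[1]/-c[2]+K[1,2]])
def cloud(P,d):
    K,R,e=P;v,u=np.mgrid[0:d.shape[0],0:d.shape[1]]
    c=np.stack([(u-K[0,2])/K[0,0]*d,-(v-K[1,2])/K[1,1]*d,-d],-1)
    X=c@R.T+e; X[d<=0]=np.nan; return X
E
python3 - <<'E'
from h import *
S=np.load("pics/side0rgb.npy");T=np.load("pics/top0rgb.npy")
a=cv2.resize(S[200:300,270:395],None,fx=6,fy=6,interpolation=cv2.INTER_CUBIC)
cv2.imwrite("pics/c1.png",a[:,:,::-1])
b=cv2.resize(T[160:260,160:375],(774,360),interpolation=cv2.INTER_CUBIC);cv2.imwrite("pics/c2.png",b[:,:,::-1])
for n,im in(("side",S),("top",T)):
    P=pose(n);X=cloud(P,np.load(f"pics/{n}0.npy"))
    for nm,(u,v) in {"side":dict(thick=(236,160),med=(199,147),thin=(203,171),bench=(230,210),plate=(300,275)),"top":dict(thick=(211,229),med=(178,249),thin=(208,260),bench=(240,260),plate=(300,220))}[n].items():
        print(n,nm,X[v,u])
E
```

```text
side thick [0.51534731 0.30173818 0.06910481]
side med [0.44318964 0.40462158 0.07529365]
side thin [0.41220697 0.3144087  0.06538941]
side bench [ 0.43226505  0.19300867 -0.00140835]
side plate [ 0.47699356 -0.10862089  0.01922628]
top thick [0.51822276 0.29701385 0.03580835]
top med [0.44561298 0.41100809 0.03233472]
top thin [0.40875703 0.29856499 0.07347334]
top bench [0.41232876 0.19448554 0.00620632]
top plate [ 0.55883892 -0.01550769  0.01360796]
```

View pics/c1.png

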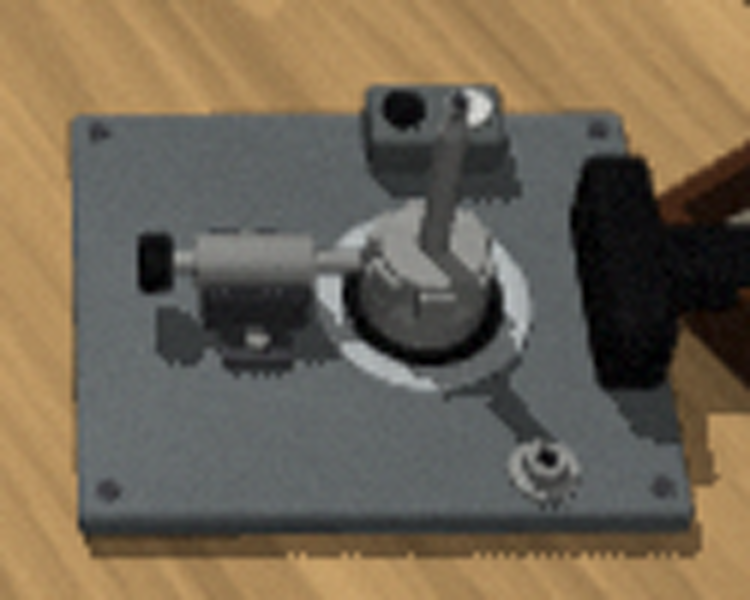

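View pics/c2.png

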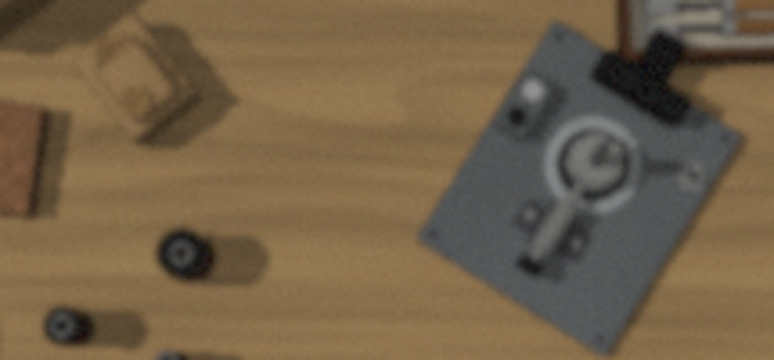

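Run:
```python
from h import *
P=pose("top");Q=pose("side")
print("thick top",onz(P,211.1,230.6,.076))
S=np.load("pics/side0rgb.npy");T=np.load("pics/top0rgb.npy")
c=S[135:200,180:260];cv2.imwrite("pics/c3.png",cv2.resize(c,None,fx=8,fy=8,interpolation=cv2.INTER_CUBIC)[:,:,::-1])
print("knob",onz(P,307.2,233.6,.048),onz(Q,270+152/6,200+263/6,.048))
print("tip",onz(P,330,201,.162),onz(Q,270+458/6,200+98/6,.162))
print("nut",onz(Q,270+545/6,200+465/6,.03))
```

```text
thick top [0.50972816 0.29092095 0.076     ]
knob [ 0.5085256  -0.04050611  0.048     ] [ 0.50794179 -0.0371113   0.048     ]
tip [ 0.60955685 -0.10857507  0.162     ] [ 0.61013056 -0.09981056  0.162     ]
nut [ 0.59974546 -0.19979338  0.03      ]
```

View pics/c3.png

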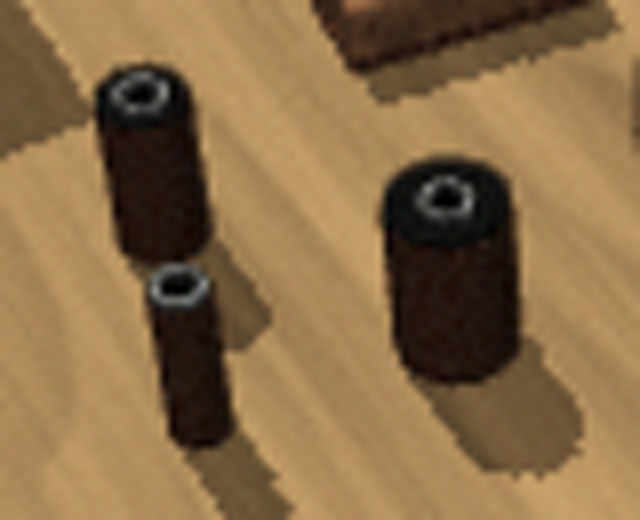

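The thick drum's bore is at crop (447,198), which is side pixel (235.9,159.7).

```bash
cat >> h.py <<'E'
def go(target,yaw=None):
    s=r.get_state();R=Ro.from_euler('xyz',s["eef_rot"],degrees=True).as_matrix()
    d=R.T@(np.asarray(target)-s["tcp_pos"])
    y0=s["eef_rot"][2]; t=0 if yaw is None else -((yaw-y0+180)%360-180)
    print("t",s["time_s"],"tcp",s["tcp_pos"].round(4),"rot",s["eef_rot"].round(2),"F",s["contact_force"].round(1),"w",round(s["gripper_width"],4))
    print("tx ty tz",d.round(4),"turn rad",round(np.radians(t),4),"dist",np.linalg.norm(d).round(3))
E
python3 - <<'E'
from h import *
print(onz(pose("side"),235.9,159.75,.076))
go([.51,.292,.21])
E
```

```text
[0.51255309 0.29623748 0.076     ]
t 0.1 tcp [0.2287 0.6346 0.2427] rot [-8.9910e+01  1.0000e-02  1.6018e+02] F [-0.5 -0.   0.9] w 0.0874
tx ty tz [-0.3808  0.0331  0.2269] turn rad 0.0 dist 0.445
```

Emit:
apply_moves(
  deltas=[
    {"tx": -0.02,"tz": 0.012},
    {"tx": -0.06,"tz": 0.036},
    {"tx": -0.1,"tz": 0.06},
    {"tx": -0.14,"tz": 0.084},
    {"tx": -0.18,"tz": 0.107},
  ],
)

```text
invalid input at $.deltas[0]: expected keys tx, ty, tz, turn, gripper
```

Emit:
apply_moves(
  deltas=[
    {"tx": -0.04,"ty": 0.01,"tz": 0.024},
    {"tx": -0.08,"ty": 0.02,"tz": 0.048},
    {"tx": -0.12,"ty": 0.03,"tz": 0.072},
    {"tx": -0.16,"ty": 0.033,"tz": 0.096},
    {"tx": -0.2,"ty": 0.033,"tz": 0.12},
  ],
)

```text
invalid input at $.deltas[0]: expected keys tx, ty, tz, turn, gripper
```

Emit:
apply_moves(
  deltas=[
    {},
    {},
  ],
)

```text
invalid input at $.deltas[0]: expected keys tx, ty, tz, turn, gripper
```

Run:
```python
from h import *
s=r.get_state();go([.51,.292,.21])
P=pose("wrist",s);p,d=capture("wrist");cv2.imwrite("pics/w1.png",p[:,:,::-1]);np.save("pics/w1rgb.npy",p);np.save("pics/w1.npy",d)
print(proj(P,[.51,.292,.076]),proj(P,s["tcp_pos"]))
```

```text
t 0.1 tcp [0.2287 0.6346 0.2427] rot [-8.9910e+01  1.0000e-02  1.6018e+02] F [-0.5 -0.   0.9] w 0.0874
tx ty tz [-0.3808  0.0331  0.2269] turn rad 0.0 dist 0.445
[ 650.85294304 -418.37379616] [277.68407235 279.15581701]
```

View pics/w1.png

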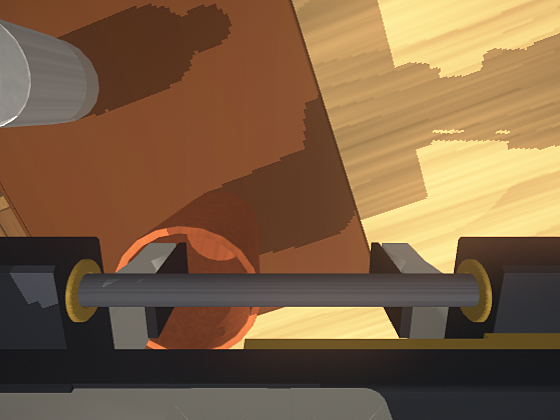

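The moves were refused because every key is required. The wrist picture shows an orange cup under the left finger at (195,290), so I'll check how high it stands before moving.

Run:
```python
from h import *
P=pose("wrist");d=np.load("pics/w1.npy");X=cloud(P,d)
for u,v in [(195,245),(130,262),(252,260),(180,232),(220,300),(200,340),(280,150),(60,60),(180,260),(400,260),(400,330)]: print(u,v,X[v,u].round(3))
```

```text
195 245 [0.226 0.7   0.139]
130 262 [0.26  0.687 0.25 ]
252 260 [0.235 0.645 0.228]
180 232 [0.261 0.669 0.235]
220 300 [0.26  0.638 0.309]
200 340 [0.202 0.687 0.226]
280 150 [0.269 0.618 0.133]
60 60 [0.36  0.713 0.177]
180 260 [0.249 0.674 0.237]
400 260 [0.222 0.583 0.247]
400 330 [0.208 0.595 0.271]
```

The cup rim is at about z=0.23, level with the fingertips, so I'll lift straight up first.

Emit:
apply_moves(
  deltas=[
    {"tx": 0,"ty": -0.02,"tz": 0,"turn": 0,"gripper": 0.0876},
    {"tx": 0,"ty": -0.05,"tz": 0,"turn": 0,"gripper": 0.0876},
    {"tx": 0,"ty": -0.08,"tz": 0,"turn": 0,"gripper": 0.0876},
    {"tx": 0,"ty": -0.08,"tz": 0,"turn": 0,"gripper": 0.0876},
  ],
)

```text
time_s: 0.55
tcp_pos: [0.2295, 0.6365, 0.3285]
eef_rot: [-90.4, -0.0, 160.2]
contact_force: [0.1, 0.5, 0.4]
gripper_width: 0.0878
```

Run:
```python
from h import *
go([.51,.292,.21])
p,d=capture("wrist");cv2.imwrite("pics/w2.png",p[:,:,::-1])
```

```text
t 0.55 tcp [0.2295 0.6365 0.3285] rot [-9.041e+01 -2.000e-02  1.602e+02] F [0.1 0.5 0.4] w 0.0878
tx ty tz [-0.3806  0.1167  0.23  ] turn rad 0.0 dist 0.46
```

View pics/w2.png

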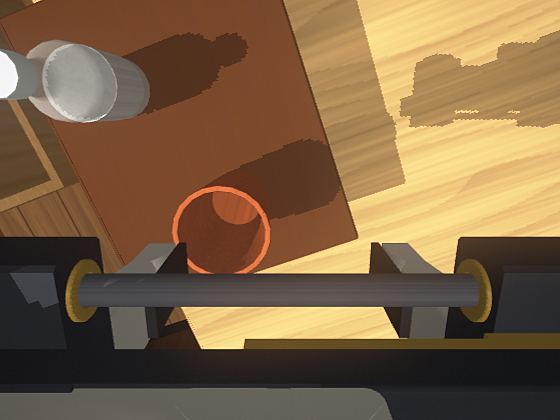

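The lift cleared the cup, which is still upright at (221,235). Now I'll travel to the drum.

Emit:
apply_moves(
  deltas=[
    {"tx": -0.02,"ty": 0,"tz": 0.012,"turn": 0,"gripper": 0.0876},
    {"tx": -0.06,"ty": 0,"tz": 0.036,"turn": 0,"gripper": 0.0876},
    {"tx": -0.1,"ty": 0,"tz": 0.06,"turn": 0,"gripper": 0.0876},
    {"tx": -0.14,"ty": 0,"tz": 0.084,"turn": 0,"gripper": 0.0876},
    {"tx": -0.18,"ty": 0,"tz": 0.108,"turn": 0,"gripper": 0.0876},
  ],
)

```text
time_s: 1.1
tcp_pos: [0.3623, 0.4698, 0.3224]
eef_rot: [-89.9, -0.0, 160.2]
contact_force: [0.8, 0.3, 0.0]
gripper_width: 0.0876
```

Emit:
apply_moves(
  deltas=[
    {"tx": -0.04,"ty": 0.025,"tz": 0.024,"turn": 0,"gripper": 0.0876},
    {"tx": -0.08,"ty": 0.05,"tz": 0.048,"turn": 0,"gripper": 0.0876},
    {"tx": -0.12,"ty": 0.075,"tz": 0.072,"turn": 0,"gripper": 0.0876},
    {"tx": -0.16,"ty": 0.1,"tz": 0.096,"turn": 0,"gripper": 0.0876},
    {"tx": -0.2,"ty": 0.115,"tz": 0.12,"turn": 0,"gripper": 0.0876},
  ],
)

```text
time_s: 1.6
tcp_pos: [0.5025, 0.2965, 0.2096]
eef_rot: [-89.9, -0.1, 160.2]
contact_force: [0.6, 0.5, 0.1]
gripper_width: 0.0875
```

Emit:
apply_moves(
  deltas=[
    {"tx": 0,"ty": 0,"tz": 0,"turn": 0,"gripper": 0.0876},
    {"tx": 0,"ty": 0,"tz": 0,"turn": 0,"gripper": 0.0876},
    {"tx": 0,"ty": 0,"tz": 0,"turn": 0,"gripper": 0.0876},
  ],
)

```text
time_s: 1.9
tcp_pos: [0.5025, 0.2994, 0.212]
eef_rot: [-90.0, -0.0, 160.2]
contact_force: [-0.3, 0.2, -0.1]
gripper_width: 0.0878
```

Run:
```python
from h import *
s=r.get_state();go([.51,.292,.21])
P=pose("wrist",s);p,d=capture("wrist");cv2.imwrite("pics/w3.png",p[:,:,::-1]);np.save("pics/w3rgb.npy",p);np.save("pics/w3.npy",d)
print(proj(P,[.51,.292,.076]),proj(P,s["tcp_pos"]))
```

```text
t 1.9 tcp [0.5025 0.2994 0.212 ] rot [-8.9990e+01 -1.0000e-02  1.6018e+02] F [-0.3  0.2 -0.1] w 0.0878
tx ty tz [-0.0095  0.002   0.0044] turn rad 0.0 dist 0.011
[283.26362519 189.26361326] [277.682685  279.1554338]
```

View pics/w3.png

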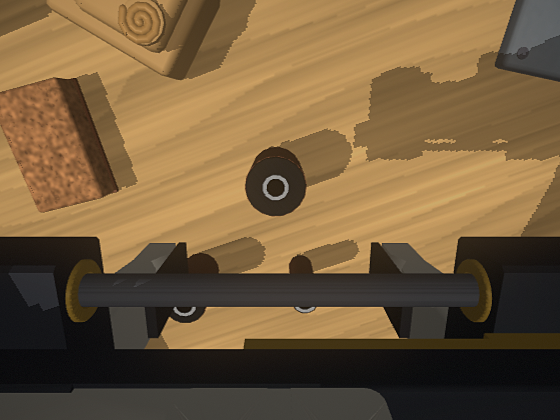

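The thick drum's bore shows at about (275.5,187.5) in the wrist view. I'll measure its ring.

```bash
cat >> h.py <<'E'
def ring(p,box,lo=150):
    x0,y0,x1,y1=box;c=p[y0:y1,x0:x1].astype(int)
    m=((c.min(2)>lo)&(c.max(2)-c.min(2)<30)).astype(np.uint8)
    cs,_=cv2.findContours(m,cv2.RETR_EXTERNAL,cv2.CHAIN_APPROX_NONE)
    k=max(cs,key=cv2.contourArea);e=cv2.fitEllipse(k); return (e[0][0]+x0,e[0][1]+y0),e[1]
E
python3 - <<'E'
from h import *
s=r.get_state();P=pose("wrist",s);p=np.load("pics/w3rgb.npy")
c,a=ring(p,(255,165,297,210),110);print(c,a)
X=onz(P,*c,.076);print(X); go([X[0],X[1],.16]);go([X[0],X[1],.06])
d=np.load("pics/w3.npy");C=cloud(P,d);print(C[187,262],C[195,285])
E
```

```text
(275.1789798736572, 187.21379280090332) (24.118244171142578, 24.58770179748535)
[0.51362139 0.29815131 0.076     ]
t 1.95 tcp [0.5024 0.2999 0.2124] rot [-9.0030e+01  1.0000e-02  1.6023e+02] F [-1.1 -0.3 -0.7] w 0.0876
tx ty tz [-0.0111  0.0524 -0.0021] turn rad 0.0 dist 0.054
t 1.95 tcp [0.5024 0.2999 0.2124] rot [-9.0030e+01  1.0000e-02  1.6023e+02] F [-1.1 -0.3 -0.7] w 0.0876
tx ty tz [-0.0111  0.1524 -0.0021] turn rad 0.0 dist 0.153
[0.51756544 0.30784397 0.07721315] [0.50490681 0.2929156  0.07580598]
```

Emit:
apply_moves(
  deltas=[
    {"tx": -0.005,"ty": 0.02,"tz": -0.001,"turn": 0,"gripper": 0.0876},
    {"tx": -0.011,"ty": 0.055,"tz": -0.002,"turn": 0,"gripper": 0.0876},
    {"tx": -0.011,"ty": 0.09,"tz": -0.002,"turn": 0,"gripper": 0.0876},
    {"tx": -0.011,"ty": 0.1,"tz": -0.002,"turn": 0,"gripper": 0.0876},
    {"tx": -0.011,"ty": 0.1,"tz": -0.002,"turn": 0,"gripper": 0.0876},
  ],
)

```text
time_s: 2.45
tcp_pos: [0.5128, 0.2978, 0.1113]
eef_rot: [-89.9, -0.1, 160.3]
contact_force: [0.0, -0.4, 1.0]
gripper_width: 0.0875
```

Run:
```python
from h import *
s=r.get_state()
P=pose("wrist",s);p,d=capture("wrist");cv2.imwrite("pics/w4.png",p[:,:,::-1]);np.save("pics/w4rgb.npy",p)
go([.5136,.2982,.06])
print(proj(P,[.5136,.2982,.076]))
```

```text
t 2.5 tcp [0.5137 0.2984 0.1129] rot [-8.9990e+01  2.0000e-02  1.6029e+02] F [-0.4  0.4  0.1] w 0.0877
tx ty tz [0.0001 0.0529 0.0002] turn rad 0.0 dist 0.053
[276.39815759 247.24998354]
```

View pics/w4.png

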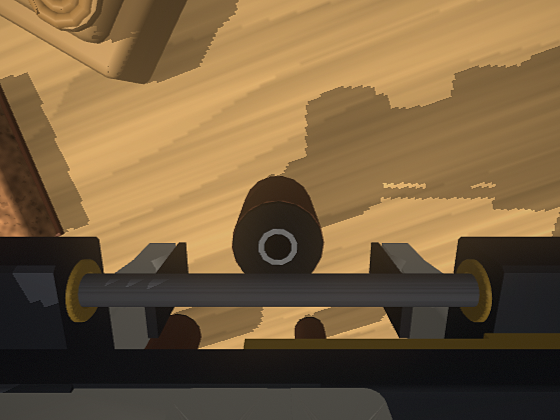

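The bore at (277.5,247) lies centred between the pads at columns 187 and 371. I'll descend and grip.

Emit:
apply_moves(
  deltas=[
    {"tx": 0,"ty": 0.025,"tz": 0,"turn": 0,"gripper": 0.0876},
    {"tx": 0,"ty": 0.045,"tz": 0,"turn": 0,"gripper": 0.0876},
    {"tx": 0,"ty": 0.052,"tz": 0,"turn": 0,"gripper": 0.0876},
    {"tx": 0,"ty": 0.052,"tz": 0,"turn": 0,"gripper": 0.0876},
    {"tx": 0,"ty": 0.052,"tz": 0,"turn": 0,"gripper": 0.0876},
  ],
)

```text
time_s: 3.0
tcp_pos: [0.5146, 0.2984, 0.0618]
eef_rot: [-90.1, 0.1, 160.2]
contact_force: [0.1, -0.6, 0.2]
gripper_width: 0.0877
```

Emit:
apply_moves(
  deltas=[
    {"tx": 0,"ty": 0,"tz": 0,"turn": 0,"gripper": 0.04},
    {"tx": 0,"ty": 0,"tz": 0,"turn": 0,"gripper": 0.04},
    {"tx": 0,"ty": 0,"tz": 0,"turn": 0,"gripper": 0.04},
    {"tx": 0,"ty": 0,"tz": 0,"turn": 0,"gripper": 0.04},
    {"tx": 0,"ty": 0,"tz": 0,"turn": 0,"gripper": 0.04},
  ],
  newtons=30,
)

```text
time_s: 3.5
tcp_pos: [0.5138, 0.2975, 0.0602]
eef_rot: [-90.0, 0.0, 160.2]
contact_force: [0.1, 0.0, 0.8]
gripper_width: 0.0532
```

Emit:
apply_moves(
  deltas=[
    {"tx": 0,"ty": 0,"tz": 0,"turn": 0,"gripper": 0.04},
    {"tx": 0,"ty": 0,"tz": 0,"turn": 0,"gripper": 0.04},
    {"tx": 0,"ty": 0,"tz": 0,"turn": 0,"gripper": 0.04},
  ],
)

```text
time_s: 3.8
tcp_pos: [0.5138, 0.2976, 0.0602]
eef_rot: [-90.0, 0.0, 160.2]
contact_force: [0.3, -0.3, 1.5]
gripper_width: 0.0492
```

Gripped at 49 mm. I'll lift it and check the hold.

Emit:
apply_moves(
  deltas=[
    {"tx": 0,"ty": -0.02,"tz": 0,"turn": 0,"gripper": 0.04},
    {"tx": 0,"ty": -0.06,"tz": 0,"turn": 0,"gripper": 0.04},
    {"tx": 0,"ty": -0.1,"tz": 0,"turn": 0,"gripper": 0.04},
    {"tx": 0,"ty": -0.14,"tz": 0,"turn": 0,"gripper": 0.04},
    {"tx": 0,"ty": -0.18,"tz": 0,"turn": 0,"gripper": 0.04},
  ],
)

```text
time_s: 4.3
tcp_pos: [0.5132, 0.2971, 0.2412]
eef_rot: [-90.0, -0.0, 160.2]
contact_force: [-0.0, 1.1, -2.0]
gripper_width: 0.0493
```

Emit:
apply_moves(
  deltas=[
    {"tx": 0,"ty": -0.03,"tz": 0,"turn": 0,"gripper": 0.04},
    {"tx": 0,"ty": -0.05,"tz": 0,"turn": 0,"gripper": 0.04},
    {"tx": 0,"ty": -0.05,"tz": 0,"turn": 0,"gripper": 0.04},
  ],
)

```text
time_s: 4.6
tcp_pos: [0.5146, 0.2982, 0.2931]
eef_rot: [-90.2, 0.1, 160.2]
contact_force: [-0.1, 0.2, -2.2]
gripper_width: 0.049
```

Run:
```python
from h import *
s=r.get_state()
P=pose("wrist",s);p,d=capture("wrist");cv2.imwrite("pics/w5.png",p[:,:,::-1]);np.save("pics/w5rgb.npy",p);np.save("pics/w5.npy",d)
go([.61,-.104,.29],150)
R=Ro.from_euler('xyz',s["eef_rot"],degrees=True).as_matrix()
C=(cloud(P,d)-s["tcp_pos"])@R   # tool coords
for u,v in [(278,256),(262,270),(295,270),(278,245),(278,320),(278,340)]: print(u,v,C[v,u].round(4))
```

```text
t 4.65 tcp [0.5138 0.2978 0.2908] rot [-9.0110e+01  2.0000e-02  1.6018e+02] F [ 1.   0.5 -2.9] w 0.0489
tx ty tz [-2.267e-01  2.000e-04  3.454e-01] turn rad 0.1777 dist 0.413
278 256 [-0.0176 -0.0155  0.0001]
262 270 [-0.0119 -0.0158 -0.006 ]
295 270 [-0.0119 -0.0158  0.0067]
278 245 [-0.0222 -0.0158  0.0001]
278 320 [ 0.0103 -0.0152  0.0001]
278 340 [-0.0236 -0.0747  0.0001]
```

View pics/w5.png

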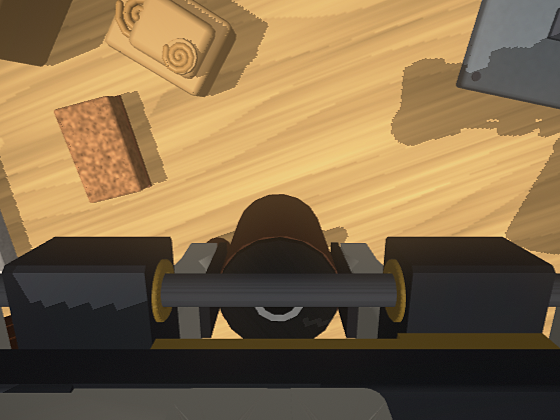

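The drum is held upright, its top face spanning about (220–337, 238–338). I'll fit the rim circle in tool coordinates.

```bash
cat >> h.py <<'E'
def rimfit(p,s,ytop=None):
    # upper arc of drum top face: brightness edge found along columns is poor; use ring (white) inner/outer + depth
    pass
E
python3 - <<'E'
from h import *
from scipy.optimize import least_squares
p=np.load("pics/w5rgb.npy");d=np.load("pics/w5.npy")
s=r.get_state();P=pose("wrist",s);R=Ro.from_euler('xyz',s["eef_rot"],degrees=True).as_matrix()
C=(cloud(P,d)-s["tcp_pos"])@R
m=(C[...,1]>-.0185)&(C[...,1]<-.013)&(np.hypot(C[...,0],C[...,2])<.03)
m[:,:215]=0;m[:,345:]=0
pts=[]
for u in range(226,334):
    v=np.where(m[:275,u])[0]
    if len(v): pts.append(C[v[0],u])
for v in range(306,340):
    pass
pts=np.array(pts);print(len(pts),pts[:,1].mean(),pts[:,1].std())
f=least_squares(lambda q:np.hypot(pts[:,0]-q[0],pts[:,2]-q[1])-.025,[0,0],loss='soft_l1',f_scale=.0005);print("rim fixed r",f.x,np.abs(f.fun).mean())
f=least_squares(lambda q:np.hypot(pts[:,0]-q[0],pts[:,2]-q[1])-q[2],[0,0,.025],loss='soft_l1',f_scale=.0005);print("free r",f.x)
c=p[230:345,215:345];cv2.imwrite("pics/c5.png",cv2.resize(np.clip(c.astype(int)*2,0,255).astype(np.uint8),None,fx=6,fy=5)[:,:,::-1])
E
```

```text
108 -0.013652465949813404 0.0005130529696024377
rim fixed r [0.00093612 0.00034581] 0.00028753698160966385
free r [-0.00024678  0.00035586  0.02396079]
```

View pics/c5.png

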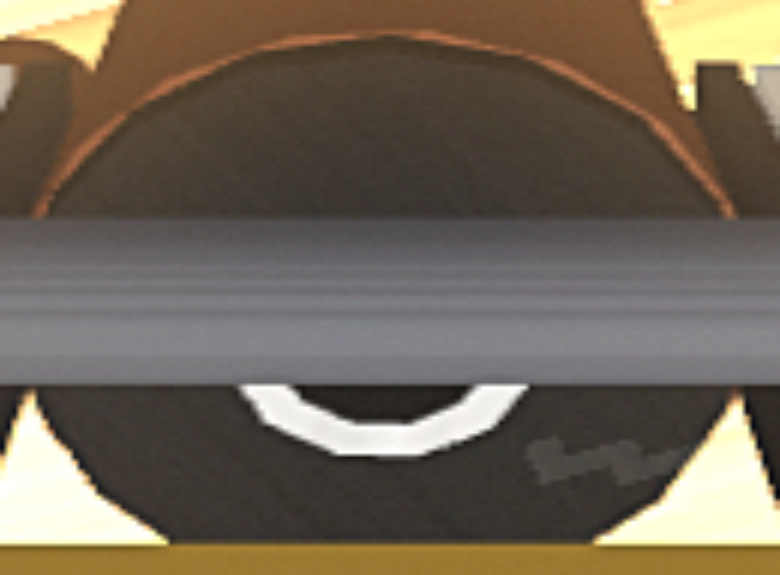

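Run:
```python
from h import *
T=np.array(camera_info("wrist")["tool_from_camera"]);K=camera_info("wrist")["K"]
Pt=(K,T[:3,:3],T[:3,3])
def ony(u,v,y):
    e,d=ray(Pt,u,v);return e+d*(y-e[1])/d[1]
for y in(-.0155,-.014):
  for n,u,v in[("inner bottom",279,314.4),("outer bottom",279,321.4),("disc top",279,237.6),("sleeve top",279,236.4),("disc left",222,270),("disc right",336,270),("ringL",255.5,307),("ringR",302.8,307)]: print(y,n,ony(u,v,y).round(4))
# ring size in w3
p=np.load("pics/w3rgb.npy");s=None
c,a=ring(p,(255,165,297,210),110)
for dv in(-12.2,12.2):
    print(ony(c[0],c[1]+dv,.136))
```

```text
-0.0155 inner bottom [ 0.0076 -0.0155  0.0005]
-0.0155 outer bottom [ 0.0107 -0.0155  0.0005]
-0.0155 disc top [-0.025  -0.0155  0.0005]
-0.0155 sleeve top [-0.0255 -0.0155  0.0005]
-0.0155 disc left [-0.0118 -0.0155 -0.0214]
-0.0155 disc right [-0.0118 -0.0155  0.0224]
-0.0155 ringL [ 0.0042 -0.0155 -0.0088]
-0.0155 ringR [ 0.0042 -0.0155  0.01  ]
-0.014 inner bottom [ 0.0085 -0.014   0.0005]
-0.014 outer bottom [ 0.0117 -0.014   0.0005]
-0.014 disc top [-0.0245 -0.014   0.0005]
-0.014 sleeve top [-0.0249 -0.014   0.0005]
-0.014 disc left [-0.011  -0.014  -0.0217]
-0.014 disc right [-0.0111 -0.014   0.0227]
-0.014 ringL [ 0.0051 -0.014  -0.0089]
-0.014 ringR [ 0.0051 -0.014   0.0101]
[-0.0210556   0.136      -0.00204614]
[-0.00118261  0.136      -0.0020787 ]
```

Emit:
apply_moves(
  deltas=[
    {"tx": -0.012,"ty": 0,"tz": 0.025,"turn": 0,"gripper": 0.04},
    {"tx": -0.03,"ty": 0,"tz": 0.063,"turn": 0,"gripper": 0.04},
    {"tx": -0.048,"ty": 0,"tz": 0.1,"turn": 0,"gripper": 0.04},
    {"tx": -0.066,"ty": 0,"tz": 0.137,"turn": 0,"gripper": 0.04},
    {"tx": -0.084,"ty": 0,"tz": 0.174,"turn": 0,"gripper": 0.04},
  ],
)

```text
time_s: 5.15
tcp_pos: [0.5327, 0.1036, 0.2879]
eef_rot: [-89.9, -0.2, 160.2]
contact_force: [1.1, 0.1, -2.2]
gripper_width: 0.0491
```

Emit:
apply_moves(
  deltas=[
    {"tx": -0.018,"ty": 0,"tz": 0.037,"turn": 0,"gripper": 0.04},
    {"tx": -0.036,"ty": 0,"tz": 0.074,"turn": 0,"gripper": 0.04},
    {"tx": -0.054,"ty": 0,"tz": 0.111,"turn": 0,"gripper": 0.04},
    {"tx": -0.07,"ty": 0,"tz": 0.145,"turn": 0,"gripper": 0.04},
    {"tx": -0.083,"ty": 0,"tz": 0.172,"turn": 0,"gripper": 0.04},
  ],
)

```text
time_s: 5.65
tcp_pos: [0.5525, -0.0865, 0.2878]
eef_rot: [-89.9, -0.2, 160.1]
contact_force: [0.3, 0.2, -2.1]
gripper_width: 0.0492
```

Emit:
apply_moves(
  deltas=[
    {"tx": 0,"ty": 0.03,"tz": 0,"turn": 0,"gripper": 0.04},
    {"tx": 0,"ty": 0.06,"tz": 0,"turn": 0,"gripper": 0.04},
    {"tx": 0,"ty": 0.08,"tz": 0,"turn": 0,"gripper": 0.04},
    {"tx": 0,"ty": 0.08,"tz": 0,"turn": 0,"gripper": 0.04},
    {"tx": 0,"ty": 0.08,"tz": 0,"turn": 0,"gripper": 0.04},
  ],
)

```text
time_s: 6.15
tcp_pos: [0.5532, -0.0847, 0.2093]
eef_rot: [-89.9, -0.1, 160.2]
contact_force: [0.6, 0.3, -1.6]
gripper_width: 0.0486
```

Run:
```python
from h import *
s=r.get_state()
P=pose("wrist",s);p,d=capture("wrist");cv2.imwrite("pics/w6.png",p[:,:,::-1]);np.save("pics/w6rgb.npy",p);np.save("pics/w6.npy",d)
go([.61,-.104,.21],150)
print(proj(P,[.61,-.104,.162]))
cv2.imwrite("pics/c6.png",cv2.resize(p[100:240,190:370],None,fx=4.2,fy=4.2,interpolation=cv2.INTER_CUBIC)[:,:,::-1])
```

```text
t 6.2 tcp [ 0.5539 -0.0846  0.2104] rot [-89.98  -0.   160.2 ] F [ 1.1 -0.8 -2.2] w 0.049
tx ty tz [-0.0594  0.0004 -0.0008] turn rad 0.1781 dist 0.059
[275.5171324  131.67377082]
```

View pics/w6.png

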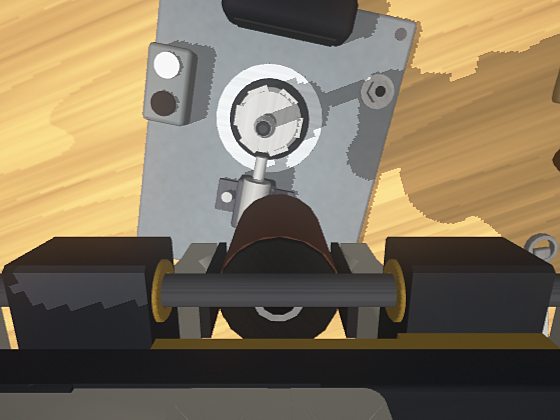

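View pics/c6.png

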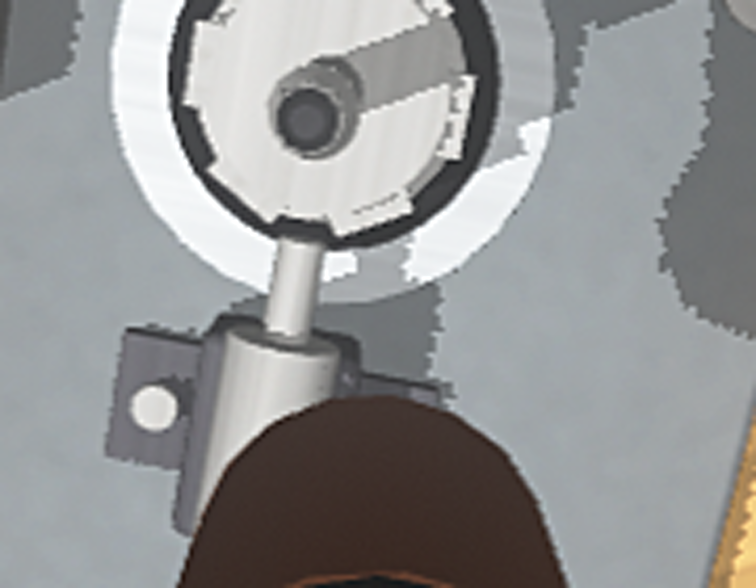

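The spindle tip is at crop (305,117), which is wrist pixel (262.6,127.9); the knob's pin runs downward at (260,170).

Run:
```python
from h import *
p=np.load("pics/w6rgb.npy");d=np.load("pics/w6.npy");s=r.get_state();P=pose("wrist",s)
X=onz(P,262.6,127.9,.162);print("tip",X)
C=cloud(P,d);print(C[126:131,260:266].mean((0,1)))
R=Ro.from_euler('xyz',s["eef_rot"],degrees=True).as_matrix()
print("tool frame",R.T@(X-s["tcp_pos"]))
# tip dark disc centroid
c=p[118:138,252:274].astype(int).mean(2);print(c.astype(int)[::2,::2])
# ring (pale) outer ellipse on plate
print("pin",onz(P,260.5,160,.048),onz(P,258,176,.048))
```

```text
tip [ 0.61481587 -0.09816514  0.162     ]
[ 0.61481487 -0.09814639  0.16285545]
tool frame [-0.06194326  0.04835924 -0.00789347]
[[224 223 212 137 138 130 122 114 115 116 104]
 [224 224 151 150 136 165 158 124 114 118 125]
 [225 192 152 153  67  72  74  70 133 106 118]
 [223 157 141  71  76  79  78  77  83 143 118]
 [226 161  73  76  97  94  95  87  78 101 119]
 [224 164  74  82  94  93  93  95  78 106 113]
 [223 190  90  75  95  94  96  92  74 114 115]
 [221 215 155  65  82  97  93  76  70 155 112]
 [220 219 214  93  70  71  71  75 121 112 148]
 [220 219 220 222 158 118 157 124 109 175 229]]
pin [ 0.58634984 -0.08065672  0.048     ] [ 0.57409486 -0.07376263  0.048     ]
```

Emit:
apply_moves(
  deltas=[
    {"tx": 0,"ty": 0.02,"tz": -0.008,"turn": 0,"gripper": 0.04},
    {"tx": 0,"ty": 0.04,"tz": -0.008,"turn": 0,"gripper": 0.04},
    {"tx": 0,"ty": 0.06,"tz": -0.008,"turn": 0,"gripper": 0.04},
    {"tx": 0,"ty": 0.06,"tz": -0.008,"turn": 0,"gripper": 0.04},
    {"tx": 0,"ty": 0.06,"tz": -0.008,"turn": 0,"gripper": 0.04},
  ],
)

```text
time_s: 6.7
tcp_pos: [0.557, -0.077, 0.1513]
eef_rot: [-90.0, 0.1, 160.2]
contact_force: [1.1, 0.2, -1.8]
gripper_width: 0.049
```

Run:
```python
from h import *
s=r.get_state()
P=pose("wrist",s);p,d=capture("wrist");cv2.imwrite("pics/w7.png",p[:,:,::-1]);np.save("pics/w7rgb.npy",p);np.save("pics/w7.npy",d)
go([.6148,-.0982,.15],150)
print(proj(P,[.6148,-.0982,.162]))
cv2.imwrite("pics/c7.png",cv2.resize(p[100:240,190:370],None,fx=4.2,fy=4.2,interpolation=cv2.INTER_CUBIC)[:,:,::-1])
```

```text
t 6.75 tcp [ 0.5574 -0.0769  0.1518] rot [-9.0040e+01  1.2000e-01  1.6022e+02] F [-0.3  0.4 -2.5] w 0.0491
tx ty tz [-0.0612  0.0019  0.0006] turn rad 0.1783 dist 0.061
[278.84172293 137.633288  ]
```

View pics/c7.png

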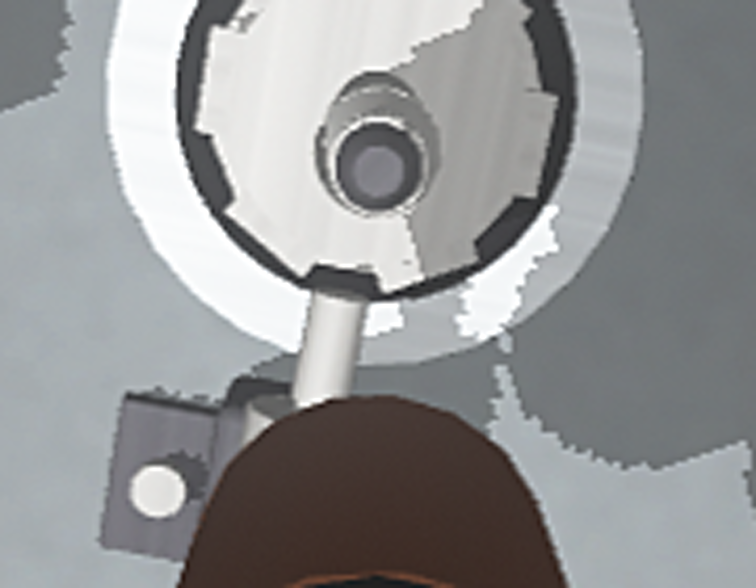

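The tip is at crop (379,170), which is wrist pixel (280.2,140.5).

Run:
```python
from h import *
T=np.array(camera_info("wrist")["tool_from_camera"]);K=camera_info("wrist")["K"];Pt=(K,T[:3,:3],T[:3,3])
for y in(-.0102,-.0112,-.009):
    e,d=ray(Pt,280.2,140.5);print((e+d*(y-e[1])/d[1]).round(4))
s=r.get_state();print(onz(pose("wrist",s),280.2,140.5,.162)); d=np.load("pics/w7.npy");print(cloud(pose("wrist",s),d)[139:142,279:282].mean((0,1)))
```

```text
[-0.0605 -0.0102  0.0009]
[-0.0606 -0.0112  0.0009]
[-0.0604 -0.009   0.0009]
[ 0.6139678  -0.09827085  0.162     ]
[ 0.61415921 -0.09826232  0.16197674]
```

Emit:
apply_moves(
  deltas=[
    {"tx": 0,"ty": -0.03,"tz": 0,"turn": 0,"gripper": 0.04},
    {"tx": 0,"ty": -0.065,"tz": 0,"turn": 0,"gripper": 0.04},
    {"tx": 0,"ty": -0.087,"tz": 0,"turn": 0,"gripper": 0.04},
    {"tx": 0,"ty": -0.087,"tz": 0,"turn": 0,"gripper": 0.04},
    {"tx": 0,"ty": -0.087,"tz": 0,"turn": 0,"gripper": 0.04},
  ],
)

```text
time_s: 7.25
tcp_pos: [0.5567, -0.0769, 0.2386]
eef_rot: [-90.1, 0.1, 160.2]
contact_force: [0.0, -0.5, -2.2]
gripper_width: 0.0492
```

Emit:
apply_moves(
  deltas=[
    {"tx": -0.03,"ty": 0,"tz": 0.0,"turn": 0,"gripper": 0.04},
    {"tx": -0.055,"ty": 0,"tz": 0.0004,"turn": 0,"gripper": 0.04},
    {"tx": -0.0608,"ty": 0,"tz": 0.0004,"turn": 0,"gripper": 0.04},
    {"tx": -0.0608,"ty": 0,"tz": 0.0004,"turn": 0,"gripper": 0.04},
    {"tx": -0.0608,"ty": 0,"tz": 0.0004,"turn": 0,"gripper": 0.04},
  ],
)

```text
time_s: 7.75
tcp_pos: [0.6125, -0.0979, 0.2363]
eef_rot: [-90.0, -0.1, 160.2]
contact_force: [0.6, -0.4, -2.3]
gripper_width: 0.0494
```

Run:
```python
from h import *
go([.6140,-.0983,.12],150)
p,d=capture("side");q,d=capture("wrist")
a=cv2.resize(p[150:300,270:400],(520,600),interpolation=cv2.INTER_CUBIC)
cv2.imwrite("pics/c8.png",a[:,:,::-1]);cv2.imwrite("pics/w8.png",q[:,:,::-1])
go([.6140,-.0983,.12],150)
```

```text
t 7.75 tcp [ 0.6125 -0.0979  0.2363] rot [-8.9970e+01 -1.0000e-01  1.6017e+02] F [ 0.6 -0.4 -2.3] w 0.0494
tx ty tz [-0.0017  0.1162 -0.0002] turn rad 0.1775 dist 0.116
t 7.85 tcp [ 0.6126 -0.0978  0.237 ] rot [-9.000e+01 -3.000e-02  1.602e+02] F [ 0.3  0.1 -2. ] w 0.0494
tx ty tz [-0.0015  0.117  -0.    ] turn rad 0.178 dist 0.117
```

View pics/c8.png

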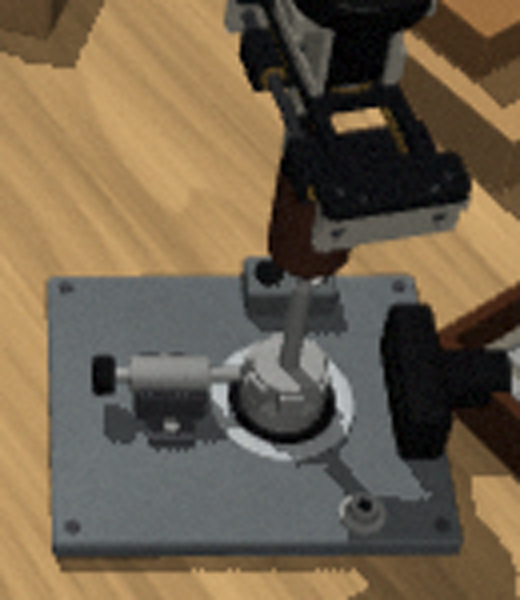

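View pics/w8.png

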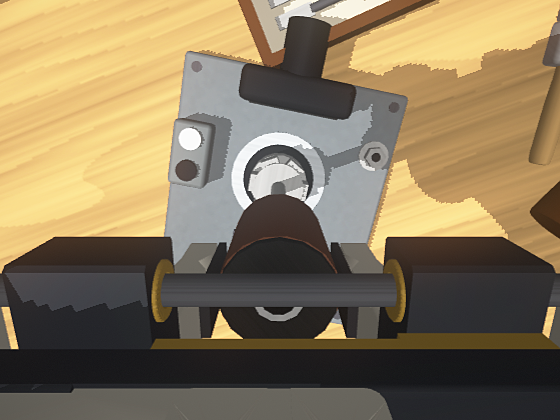

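Emit:
apply_moves(
  deltas=[
    {"tx": 0,"ty": 0.005,"tz": 0,"turn": 0,"gripper": 0.04},
    {"tx": 0,"ty": 0.005,"tz": 0,"turn": 0,"gripper": 0.04},
  ],
)

```text
time_s: 8.05
tcp_pos: [0.6126, -0.0978, 0.2316]
eef_rot: [-90.0, -0.0, 160.2]
contact_force: [-1.0, 0.1, -1.3]
gripper_width: 0.0492
```

Emit:
apply_moves(
  deltas=[
    {"tx": 0,"ty": 0,"tz": 0,"turn": 0,"gripper": 0.04},
  ],
)

```text
time_s: 8.15
tcp_pos: [0.6131, -0.0979, 0.2321]
eef_rot: [-90.0, -0.0, 160.2]
contact_force: [0.6, -0.1, -1.8]
gripper_width: 0.0493
```

Emit:
apply_moves(
  deltas=[
    {"tx": 0,"ty": 0,"tz": 0,"turn": 0,"gripper": 0.04},
  ],
)

```text
time_s: 8.25
tcp_pos: [0.6133, -0.098, 0.2323]
eef_rot: [-90.0, 0.0, 160.2]
contact_force: [0.6, 0.0, -2.2]
gripper_width: 0.0489
```

Emit:
apply_moves(
  deltas=[
    {"tx": -0.0007,"ty": 0.005,"tz": 0,"turn": 0,"gripper": 0.04},
    {"tx": -0.0007,"ty": 0.01,"tz": 0,"turn": 0,"gripper": 0.04},
    {"tx": -0.0007,"ty": 0.015,"tz": 0,"turn": 0,"gripper": 0.04},
    {"tx": -0.0007,"ty": 0.02,"tz": 0,"turn": 0,"gripper": 0.04},
    {"tx": -0.0007,"ty": 0.02,"tz": 0,"turn": 0,"gripper": 0.04},
  ],
)

```text
time_s: 8.75
tcp_pos: [0.6135, -0.0983, 0.2109]
eef_rot: [-90.0, -0.1, 160.2]
contact_force: [-0.8, 0.5, -2.6]
gripper_width: 0.0488
```

Run:
```python
from h import *
p,d=capture("side")
a=cv2.resize(p[170:270,290:390],(600,600),interpolation=cv2.INTER_CUBIC)
cv2.imwrite("pics/c9.png",a[:,:,::-1])
go([.6140,-.0983,.12],150)
```

```text
t 8.8 tcp [ 0.6138 -0.0983  0.2115] rot [-8.9970e+01 -6.0000e-02  1.6019e+02] F [ 0.1  0.8 -1.8] w 0.0493
tx ty tz [-0.0003  0.0915 -0.0001] turn rad 0.1778 dist 0.091
```

View pics/c9.png

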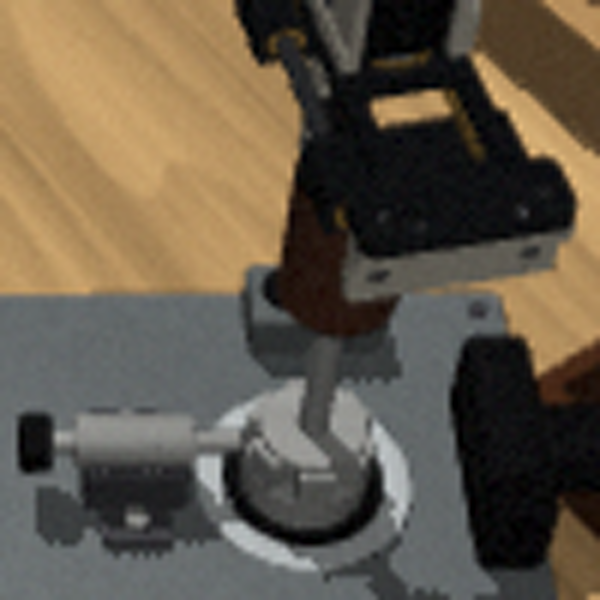

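The spindle enters the drum's foot at crop (325,335) and there is no contact force. I'll keep going slowly through the taper.

Emit:
apply_moves(
  deltas=[
    {"tx": 0,"ty": 0.002,"tz": 0,"turn": 0,"gripper": 0.04},
    {"tx": 0,"ty": 0.004,"tz": 0,"turn": 0,"gripper": 0.04},
    {"tx": 0,"ty": 0.006,"tz": 0,"turn": 0,"gripper": 0.04},
    {"tx": 0,"ty": 0.006,"tz": 0,"turn": 0,"gripper": 0.04},
  ],
)

```text
time_s: 9.2
tcp_pos: [0.6139, -0.0983, 0.2058]
eef_rot: [-90.0, -0.0, 160.2]
contact_force: [-0.1, -0.1, -2.1]
gripper_width: 0.0493
```

Emit:
apply_moves(
  deltas=[
    {"tx": 0,"ty": 0.002,"tz": 0,"turn": 0,"gripper": 0.04},
    {"tx": 0,"ty": 0.004,"tz": 0,"turn": 0,"gripper": 0.04},
    {"tx": 0,"ty": 0.004,"tz": 0,"turn": 0,"gripper": 0.04},
  ],
)

```text
time_s: 9.5
tcp_pos: [0.6138, -0.0983, 0.2017]
eef_rot: [-90.0, -0.0, 160.2]
contact_force: [-0.7, -0.0, -1.5]
gripper_width: 0.049
```

Emit:
apply_moves(
  deltas=[
    {"tx": 0,"ty": 0.002,"tz": 0,"turn": 0,"gripper": 0.04},
    {"tx": 0,"ty": 0.004,"tz": 0,"turn": 0,"gripper": 0.04},
    {"tx": 0,"ty": 0.004,"tz": 0,"turn": 0,"gripper": 0.04},
  ],
)

```text
time_s: 9.8
tcp_pos: [0.6139, -0.0983, 0.1977]
eef_rot: [-90.0, -0.0, 160.2]
contact_force: [-0.4, -0.2, -2.4]
gripper_width: 0.0491
```

Emit:
apply_moves(
  deltas=[
    {"tx": 0,"ty": 0.002,"tz": 0,"turn": 0,"gripper": 0.04},
    {"tx": 0,"ty": 0.004,"tz": 0,"turn": 0,"gripper": 0.04},
    {"tx": 0,"ty": 0.004,"tz": 0,"turn": 0,"gripper": 0.04},
  ],
)

```text
time_s: 10.1
tcp_pos: [0.6139, -0.0983, 0.1937]
eef_rot: [-90.0, -0.0, 160.2]
contact_force: [0.0, 0.1, -2.0]
gripper_width: 0.0494
```

The drum is past the taper with no side force.

Emit:
apply_moves(
  deltas=[
    {"tx": 0,"ty": 0.004,"tz": 0,"turn": 0,"gripper": 0.04},
    {"tx": 0,"ty": 0.008,"tz": 0,"turn": 0,"gripper": 0.04},
    {"tx": 0,"ty": 0.012,"tz": 0,"turn": 0,"gripper": 0.04},
    {"tx": 0,"ty": 0.016,"tz": 0,"turn": 0,"gripper": 0.04},
    {"tx": 0,"ty": 0.02,"tz": 0,"turn": 0,"gripper": 0.04},
  ],
)

```text
time_s: 10.6
tcp_pos: [0.614, -0.0983, 0.1737]
eef_rot: [-90.0, -0.0, 160.2]
contact_force: [-0.1, 0.0, -1.5]
gripper_width: 0.0486
```

Emit:
apply_moves(
  deltas=[
    {"tx": 0,"ty": 0.004,"tz": 0,"turn": 0,"gripper": 0.04},
    {"tx": 0,"ty": 0.008,"tz": 0,"turn": 0,"gripper": 0.04},
    {"tx": 0,"ty": 0.012,"tz": 0,"turn": 0,"gripper": 0.04},
    {"tx": 0,"ty": 0.016,"tz": 0,"turn": 0,"gripper": 0.04},
    {"tx": 0,"ty": 0.02,"tz": 0,"turn": 0,"gripper": 0.04},
  ],
)

```text
time_s: 11.1
tcp_pos: [0.6141, -0.0983, 0.1538]
eef_rot: [-90.0, 0.0, 160.2]
contact_force: [0.1, -0.1, -2.3]
gripper_width: 0.0492
```

Emit:
apply_moves(
  deltas=[
    {"tx": 0,"ty": 0.004,"tz": 0,"turn": 0,"gripper": 0.04},
    {"tx": 0,"ty": 0.008,"tz": 0,"turn": 0,"gripper": 0.04},
    {"tx": 0,"ty": 0.012,"tz": 0,"turn": 0,"gripper": 0.04},
    {"tx": 0,"ty": 0.016,"tz": 0,"turn": 0,"gripper": 0.04},
    {"tx": 0,"ty": 0.02,"tz": 0,"turn": 0,"gripper": 0.04},
  ],
)

```text
time_s: 11.6
tcp_pos: [0.614, -0.0983, 0.1338]
eef_rot: [-90.0, -0.0, 160.2]
contact_force: [-0.1, 0.1, -3.1]
gripper_width: 0.0488
```

Emit:
apply_moves(
  deltas=[
    {"tx": 0,"ty": 0.003,"tz": 0,"turn": 0,"gripper": 0.04},
    {"tx": 0,"ty": 0.006,"tz": 0,"turn": 0,"gripper": 0.04},
    {"tx": 0,"ty": 0.009,"tz": 0,"turn": 0,"gripper": 0.04},
    {"tx": 0,"ty": 0.009,"tz": 0,"turn": 0,"gripper": 0.04},
  ],
)

```text
time_s: 12.0
tcp_pos: [0.6138, -0.0983, 0.1247]
eef_rot: [-90.0, -0.0, 160.2]
contact_force: [0.0, -0.2, -1.5]
gripper_width: 0.0493
```

Emit:
apply_moves(
  deltas=[
    {"tx": 0,"ty": 0.0015,"tz": 0,"turn": 0,"gripper": 0.04},
    {"tx": 0,"ty": 0.003,"tz": 0,"turn": 0,"gripper": 0.04},
    {"tx": 0,"ty": 0.003,"tz": 0,"turn": 0,"gripper": 0.04},
  ],
)

```text
time_s: 12.3
tcp_pos: [0.614, -0.0983, 0.122]
eef_rot: [-90.0, -0.0, 160.2]
contact_force: [-0.3, -1.1, -2.6]
gripper_width: 0.0493
```

Emit:
apply_moves(
  deltas=[
    {"tx": 0,"ty": 0.001,"tz": 0,"turn": 0,"gripper": 0.04},
    {"tx": 0,"ty": 0.001,"tz": 0,"turn": 0,"gripper": 0.04},
  ],
)

```text
time_s: 12.5
tcp_pos: [0.614, -0.0983, 0.1211]
eef_rot: [-90.0, -0.0, 160.2]
contact_force: [0.7, -0.3, -1.9]
gripper_width: 0.049
```

Emit:
apply_moves(
  deltas=[
    {"tx": 0,"ty": 0.0007,"tz": 0,"turn": 0,"gripper": 0.04},
    {"tx": 0,"ty": 0.0007,"tz": 0,"turn": 0,"gripper": 0.04},
  ],
)

```text
time_s: 12.7
tcp_pos: [0.614, -0.0983, 0.1204]
eef_rot: [-90.0, -0.0, 160.2]
contact_force: [0.2, -0.2, -1.7]
gripper_width: 0.0493
```

Emit:
apply_moves(
  deltas=[
    {"tx": 0,"ty": 0.0005,"tz": 0,"turn": 0,"gripper": 0.04},
    {"tx": 0,"ty": 0.0005,"tz": 0,"turn": 0,"gripper": 0.04},
  ],
)

```text
time_s: 12.9
tcp_pos: [0.6142, -0.0983, 0.1202]
eef_rot: [-90.0, 0.0, 160.2]
contact_force: [-1.3, 0.2, 0.1]
gripper_width: 0.0491
```

Emit:
apply_moves(
  deltas=[
    {"tx": 0,"ty": 0.0005,"tz": 0,"turn": 0,"gripper": 0.04},
    {"tx": 0,"ty": 0.0005,"tz": 0,"turn": 0,"gripper": 0.04},
  ],
)

```text
time_s: 13.1
tcp_pos: [0.6142, -0.0983, 0.1202]
eef_rot: [-90.0, 0.0, 160.2]
contact_force: [-2.4, 1.1, 4.5]
gripper_width: 0.0492
```

The drum is seated: z matches 0.1202 and the vertical force has reversed to +4.5 N. I'll release it and rise.

Emit:
apply_moves(
  deltas=[
    {"tx": 0,"ty": 0,"tz": 0,"turn": 0,"gripper": 0.08},
    {"tx": 0,"ty": 0,"tz": 0,"turn": 0,"gripper": 0.08},
    {"tx": 0,"ty": 0,"tz": 0,"turn": 0,"gripper": 0.08},
    {"tx": 0,"ty": 0,"tz": 0,"turn": 0,"gripper": 0.08},
    {"tx": 0,"ty": 0,"tz": 0,"turn": 0,"gripper": 0.08},
  ],
)

```text
time_s: 13.6
tcp_pos: [0.6141, -0.0983, 0.1193]
eef_rot: [-90.0, -0.0, 160.2]
contact_force: [-0.2, 0.4, 0.3]
gripper_width: 0.0786
```

Emit:
apply_moves(
  deltas=[
    {"tx": 0,"ty": -0.01,"tz": 0,"turn": 0,"gripper": 0.08},
    {"tx": 0,"ty": -0.04,"tz": 0,"turn": 0,"gripper": 0.08},
    {"tx": 0,"ty": -0.08,"tz": 0,"turn": 0,"gripper": 0.08},
    {"tx": 0,"ty": -0.11,"tz": 0,"turn": 0,"gripper": 0.08},
    {"tx": 0,"ty": -0.11,"tz": 0,"turn": 0,"gripper": 0.08},
  ],
)

```text
time_s: 14.1
tcp_pos: [0.6166, -0.0985, 0.2357]
eef_rot: [-90.2, 0.5, 160.2]
contact_force: [0.2, -0.1, 0.6]
gripper_width: 0.0799
```

Run:
```python
from h import *
s=r.get_state()
P=pose("wrist",s);p,d=capture("wrist");cv2.imwrite("pics/w10.png",p[:,:,::-1])
p,d=capture("side")
a=cv2.resize(p[170:300,270:400],(600,600),interpolation=cv2.INTER_CUBIC)
cv2.imwrite("pics/c10.png",a[:,:,::-1]);np.save("pics/side10rgb.npy",p)
go([.6140,-.0983,.12],-30)
```

```text
t 14.2 tcp [ 0.6143 -0.0982  0.2308] rot [-9.0070e+01  1.1000e-01  1.6018e+02] F [ 0.  0. -1.] w 0.0798
tx ty tz [0.0005 0.1108 0.0004] turn rad -2.9639 dist 0.111
```

View pics/c10.png

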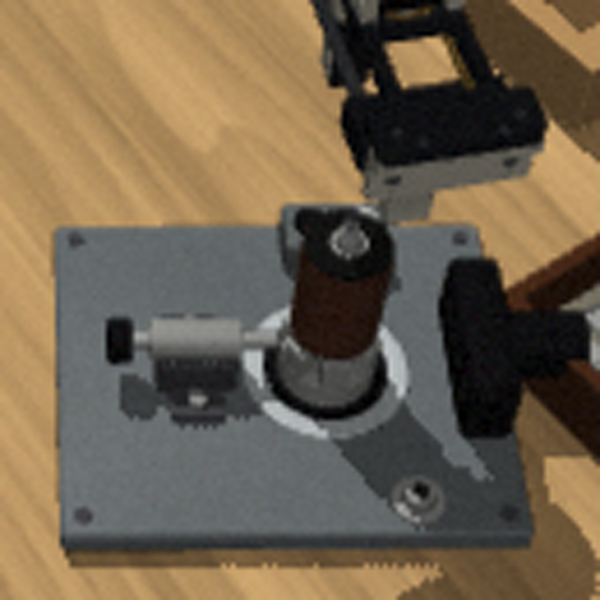

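View pics/w10.png

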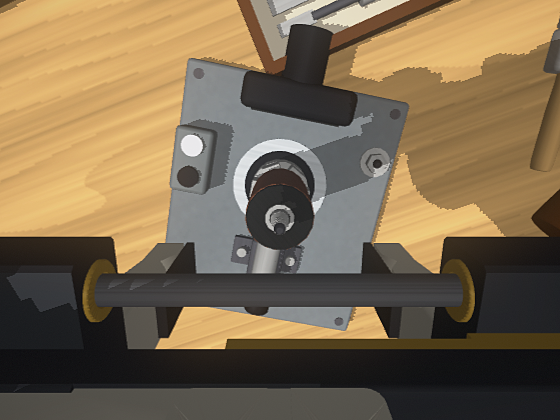

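The drum sits on the collar with the spindle stub through its bore at wrist (280,216). Next I need the sander's heading from its plate edges and the knob. The plate corners are about (188,58), (409,103) and (347,330).

Run:
```python
from h import *
P=pose("wrist")
a,b,c=[onz(P,u,v,.018)[:2] for u,v in[(188,58),(409,103),(347,330)]]
f=lambda d:np.degrees(np.arctan2(d[1],d[0]))
print(a,b,c,"y axis edge",f(a-b)-90,"x axis edge",f(b-c), np.linalg.norm(a-b),np.linalg.norm(b-c))
Q=pose("side");S=np.load("pics/side0rgb.npy")
k=onz(Q,270+152/6,200+263/6,.048)
for ang in(-28,-30,-32):
    t=np.radians(ang);u=np.array([np.cos(t),np.sin(t)]);ax=np.array([.614,-.0983])
    print(ang,"knob face pred",ax-.127*u,"mid",ax-.12*u)
print(k, f(np.array([.614,-.0983])-k[:2]))
# side plate corners
q=[onz(Q,270+x/6,200+y/6,.018)[:2] for x,y in[(72,113),(617,113),(690,520),(80,520)]]
print([f(q[1]-q[0]),f(q[2]-q[3])],[f(q[0]-q[3])-90,f(q[1]-q[2])-90])
```

```text
[ 0.7530087  -0.05928283] [ 0.64455767 -0.24225135] [ 0.42634678 -0.11408489] y axis edge -30.656516378893812 x axis edge -30.427904240729095 0.21269486066746124 0.25306646284701056
-28 knob face pred [ 0.50186566 -0.03867711] mid [ 0.50804629 -0.04196341]
-30 knob face pred [ 0.50401477 -0.0348    ] mid [ 0.51007695 -0.0383    ]
-32 knob face pred [ 0.50629789 -0.03100025] mid [ 0.51223423 -0.03470969]
[ 0.50794179 -0.0371113   0.048     ] -29.982154712171763
[np.float64(-31.257605523260363), np.float64(-31.3019856494548)] [np.float64(-30.996932989594235), np.float64(-31.17374960018124)]
```

Emit:
apply_moves(
  deltas=[
    {"tx": 0.02,"ty": 0,"tz": -0.004,"turn": 0,"gripper": 0.0},
    {"tx": 0.06,"ty": 0,"tz": -0.012,"turn": 0.1,"gripper": 0.0},
    {"tx": 0.1,"ty": 0,"tz": -0.02,"turn": 0.24,"gripper": 0.0},
    {"tx": 0.14,"ty": 0,"tz": -0.027,"turn": 0.38,"gripper": 0.0},
    {"tx": 0.165,"ty": 0,"tz": -0.0315,"turn": 0.52,"gripper": 0.0},
  ],
  newtons=10,
)

```text
time_s: 14.7
tcp_pos: [0.4666, -0.0123, 0.2284]
eef_rot: [-89.9, -0.1, 130.1]
contact_force: [0.4, -0.5, -0.4]
gripper_width: 0.0457
```

Emit:
apply_moves(
  deltas=[
    {"tx": 0,"ty": 0,"tz": 0,"turn": 0.14,"gripper": 0.0},
    {"tx": 0,"ty": 0,"tz": 0,"turn": 0.28,"gripper": 0.0},
    {"tx": 0,"ty": 0,"tz": 0,"turn": 0.42,"gripper": 0.0},
    {"tx": 0,"ty": 0,"tz": 0,"turn": 0.56,"gripper": 0.0},
    {"tx": 0,"ty": 0,"tz": 0,"turn": 0.7,"gripper": 0.0},
  ],
)

```text
time_s: 15.2
tcp_pos: [0.4687, -0.0129, 0.2285]
eef_rot: [-89.9, 0.0, 90.0]
contact_force: [0.3, 0.2, 0.1]
gripper_width: 0.0059
```

Emit:
apply_moves(
  deltas=[
    {"tx": 0,"ty": 0,"tz": 0,"turn": 0.14,"gripper": 0.0},
    {"tx": 0,"ty": 0,"tz": 0,"turn": 0.28,"gripper": 0.0},
    {"tx": 0,"ty": 0,"tz": 0,"turn": 0.42,"gripper": 0.0},
    {"tx": 0,"ty": 0,"tz": 0,"turn": 0.56,"gripper": 0.0},
    {"tx": 0,"ty": 0,"tz": 0,"turn": 0.7,"gripper": 0.0},
  ],
)

```text
time_s: 15.7
tcp_pos: [0.4687, -0.0129, 0.2284]
eef_rot: [-89.9, 0.1, 49.8]
contact_force: [-0.7, -0.7, 0.6]
gripper_width: 0.0007
```

Emit:
apply_moves(
  deltas=[
    {"tx": 0,"ty": 0,"tz": 0,"turn": 0.14,"gripper": 0.0},
    {"tx": 0,"ty": 0,"tz": 0,"turn": 0.28,"gripper": 0.0},
    {"tx": 0,"ty": 0,"tz": 0,"turn": 0.42,"gripper": 0.0},
    {"tx": 0,"ty": 0,"tz": 0,"turn": 0.56,"gripper": 0.0},
    {"tx": 0,"ty": 0,"tz": 0,"turn": 0.7,"gripper": 0.0},
  ],
)

```text
time_s: 16.2
tcp_pos: [0.4687, -0.0129, 0.2284]
eef_rot: [-90.0, 0.1, 9.7]
contact_force: [-0.3, -0.4, 0.1]
gripper_width: 0.0009
```

Emit:
apply_moves(
  deltas=[
    {"tx": 0,"ty": 0,"tz": 0,"turn": 0.14,"gripper": 0.0},
    {"tx": 0,"ty": 0,"tz": 0,"turn": 0.28,"gripper": 0.0},
    {"tx": 0,"ty": 0,"tz": 0,"turn": 0.42,"gripper": 0.0},
    {"tx": 0,"ty": 0,"tz": 0,"turn": 0.56,"gripper": 0.0},
    {"tx": 0,"ty": 0,"tz": 0,"turn": 0.705,"gripper": 0.0},
  ],
)

```text
time_s: 16.7
tcp_pos: [0.4687, -0.0129, 0.2284]
eef_rot: [-90.1, 0.1, -30.7]
contact_force: [0.2, 0.3, 0.1]
gripper_width: 0.0006
```

Emit:
apply_moves(
  deltas=[
    {"tx": 0,"ty": 0,"tz": 0,"turn": 0,"gripper": 0.0},
    {"tx": 0,"ty": 0,"tz": 0,"turn": 0,"gripper": 0.0},
    {"tx": 0,"ty": 0,"tz": 0,"turn": 0,"gripper": 0.0},
  ],
)

```text
time_s: 17.0
tcp_pos: [0.4693, -0.0128, 0.2291]
eef_rot: [-90.0, 0.0, -30.1]
contact_force: [0.3, 0.4, -0.2]
gripper_width: 0.0005
```

Run:
```python
from h import *
s=r.get_state()
P=pose("wrist",s);p,d=capture("wrist");cv2.imwrite("pics/w11.png",p[:,:,::-1]);np.save("pics/w11rgb.npy",p);np.save("pics/w11.npy",d)
print(proj(P,[.5048,-.0335,.048]))
go([.4695,-.0125,.05],-30.7)
```

```text
[278.31488219 228.83077678]
t 17.05 tcp [ 0.4693 -0.0128  0.2292] rot [-9.002e+01  2.000e-02 -3.017e+01] F [ 0.3  0.2 -0.4] w 0.0003
tx ty tz [1.000e-04 1.792e-01 4.000e-04] turn rad 0.0092 dist 0.179
```

View pics/w11.png

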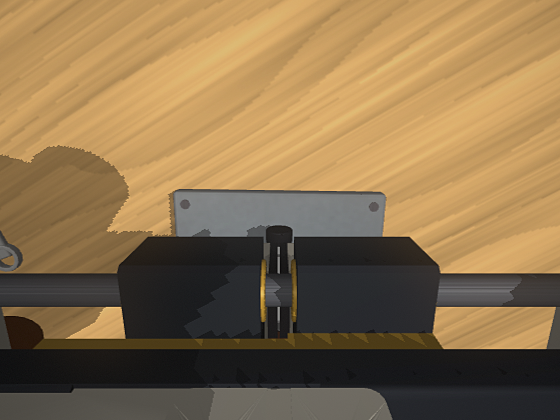

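The knob appears at (280,232), in line with the closed fingers. The plate's near edge runs from (177,191) to (384,194).

Run:
```python
from h import *
P=pose("wrist");p=np.load("pics/w11rgb.npy")
a,b=onz(P,177,190.5,.018),onz(P,384,193.5,.018);d=(a-b)[:2];print(np.degrees(np.arctan2(d[1],d[0])),np.linalg.norm(d))
mid=(a+b)/2;print(mid)
for n,v in[("near rim",227),("ctr col",232)]: print(n,onz(P,280.3,v,.061), onz(P,280.3,v,.048))
t=np.radians(-30.7);u=np.array([np.cos(t),np.sin(t)]);print("mid + .155u",mid[:2]+.155*u)
cv2.imwrite("pics/c11.png",cv2.resize(p[185:275,235:325],(720,720),interpolation=cv2.INTER_CUBIC)[:,:,::-1])
```

```text
-120.97158833358601 0.2105425647031945
[ 0.48086795 -0.01692863  0.018     ]
near rim [ 0.50047065 -0.02881806  0.061     ] [ 0.50431978 -0.03097749  0.048     ]
ctr col [ 0.5046714  -0.03124796  0.061     ] [ 0.50869729 -0.03350964  0.048     ]
mid + .155u [ 0.61414505 -0.09606279]
```

View pics/c11.png

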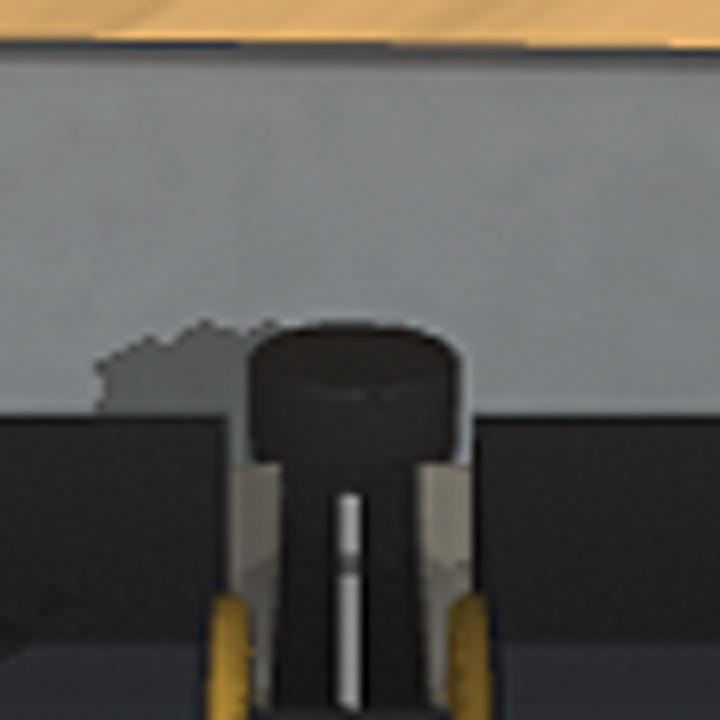

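Emit:
apply_moves(
  deltas=[
    {"tx": 0,"ty": 0.03,"tz": 0.0005,"turn": 0.01,"gripper": 0.0},
    {"tx": 0,"ty": 0.07,"tz": 0.0005,"turn": 0.01,"gripper": 0.0},
    {"tx": 0,"ty": 0.11,"tz": 0.0005,"turn": 0.01,"gripper": 0.0},
    {"tx": 0,"ty": 0.15,"tz": 0.0005,"turn": 0.01,"gripper": 0.0},
    {"tx": 0,"ty": 0.165,"tz": 0.0005,"turn": 0.01,"gripper": 0.0},
  ],
)

```text
time_s: 17.55
tcp_pos: [0.4675, -0.013, 0.0611]
eef_rot: [-90.2, 0.2, -30.8]
contact_force: [-0.2, -0.1, 0.8]
gripper_width: 0.0002
```

Emit:
apply_moves(
  deltas=[
    {"tx": 0,"ty": 0.01,"tz": 0,"turn": 0,"gripper": 0.0},
    {"tx": 0,"ty": 0.014,"tz": 0,"turn": 0,"gripper": 0.0},
    {"tx": 0,"ty": 0.014,"tz": 0,"turn": 0,"gripper": 0.0},
    {"tx": 0,"ty": 0.014,"tz": 0,"turn": 0,"gripper": 0.0},
  ],
)

```text
time_s: 17.95
tcp_pos: [0.4705, -0.012, 0.0513]
eef_rot: [-89.9, -0.1, -30.9]
contact_force: [-0.7, -1.1, 0.6]
gripper_width: 0.0006
```

Run:
```python
from h import *
s=r.get_state()
p,d=capture("wrist");cv2.imwrite("pics/w12.png",p[:,:,::-1]);np.save("pics/w12rgb.npy",p);np.save("pics/w12.npy",d)
q,d=capture("side");cv2.imwrite("pics/c12.png",cv2.resize(q[170:300,260:390],(600,600),interpolation=cv2.INTER_CUBIC)[:,:,::-1])
go([.4695,-.0125,.05],-30.8)
```

```text
t 18.05 tcp [ 0.4704 -0.012   0.0514] rot [-8.991e+01 -7.000e-02 -3.088e+01] F [ 1.   0.  -0.3] w 0.0003
tx ty tz [-0.0006  0.0014 -0.0009] turn rad -0.0014 dist 0.002
```

View pics/w12.png

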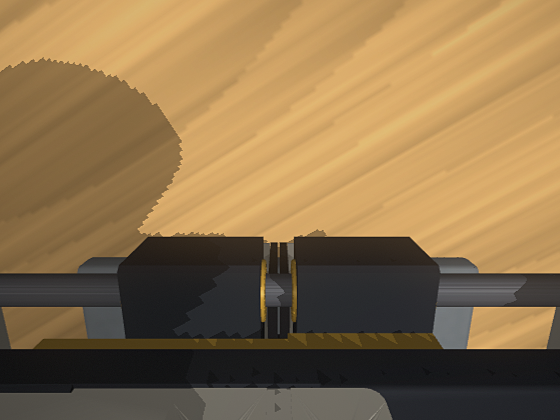

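View pics/c12.png

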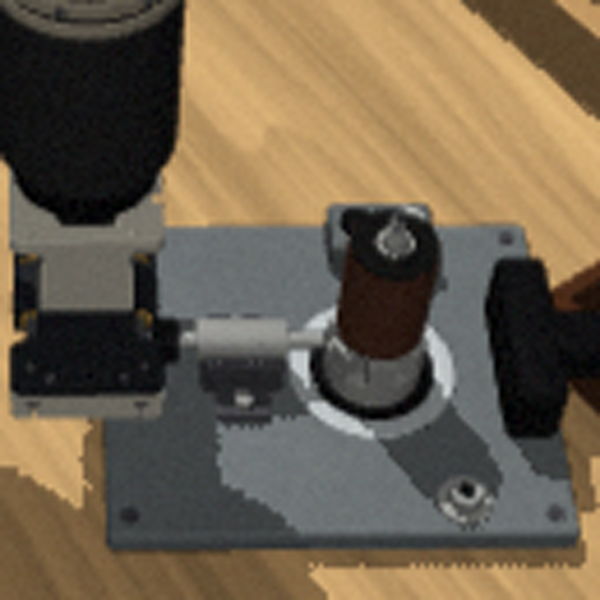

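Alignment is within 1 mm of the knob axis. I'll approach the knob, then creep in under force.

Emit:
apply_moves(
  deltas=[
    {"tx": 0.005,"ty": 0.002,"tz": 0,"turn": 0,"gripper": 0.0},
    {"tx": 0.012,"ty": 0.002,"tz": 0,"turn": 0,"gripper": 0.0},
    {"tx": 0.018,"ty": 0.002,"tz": 0,"turn": 0,"gripper": 0.0},
    {"tx": 0.022,"ty": 0.002,"tz": 0,"turn": 0,"gripper": 0.0},
    {"tx": 0.022,"ty": 0.002,"tz": 0,"turn": 0,"gripper": 0.0},
  ],
)

```text
time_s: 18.55
tcp_pos: [0.4892, -0.0239, 0.0483]
eef_rot: [-90.0, -0.0, -30.9]
contact_force: [0.1, -0.1, 0.2]
gripper_width: 0.0004
```

Emit:
apply_moves(
  deltas=[
    {"tx": 0.001,"ty": 0,"tz": 0,"turn": 0,"gripper": 0.0},
    {"tx": 0.002,"ty": 0,"tz": 0,"turn": 0,"gripper": 0.0},
    {"tx": 0.003,"ty": 0,"tz": 0,"turn": 0,"gripper": 0.0},
    {"tx": 0.003,"ty": 0,"tz": 0,"turn": 0,"gripper": 0.0},
  ],
)

```text
time_s: 18.95
tcp_pos: [0.4913, -0.0251, 0.0485]
eef_rot: [-90.0, -0.0, -30.9]
contact_force: [-0.3, 0.3, -1.1]
gripper_width: 0.0005
```

Emit:
apply_moves(
  deltas=[
    {"tx": 0.001,"ty": 0,"tz": 0,"turn": 0,"gripper": 0.0},
    {"tx": 0.002,"ty": 0,"tz": 0,"turn": 0,"gripper": 0.0},
    {"tx": 0.003,"ty": 0,"tz": 0,"turn": 0,"gripper": 0.0},
    {"tx": 0.003,"ty": 0,"tz": 0,"turn": 0,"gripper": 0.0},
  ],
)

```text
time_s: 19.35
tcp_pos: [0.4939, -0.0267, 0.0485]
eef_rot: [-90.0, -0.0, -30.9]
contact_force: [0.3, 0.1, 0.4]
gripper_width: 0.0005
```

Emit:
apply_moves(
  deltas=[
    {"tx": 0.001,"ty": 0,"tz": 0,"turn": 0,"gripper": 0.0},
    {"tx": 0.002,"ty": 0,"tz": 0,"turn": 0,"gripper": 0.0},
    {"tx": 0.002,"ty": 0,"tz": 0,"turn": 0,"gripper": 0.0},
  ],
)

```text
time_s: 19.65
tcp_pos: [0.4948, -0.0274, 0.0483]
eef_rot: [-90.0, 0.1, -30.9]
contact_force: [-3.8, 5.3, 3.9]
gripper_width: 0.0001
```

Emit:
apply_moves(
  deltas=[
    {"tx": 0.001,"ty": 0,"tz": 0,"turn": 0,"gripper": 0.0},
    {"tx": 0.002,"ty": 0,"tz": 0,"turn": 0,"gripper": 0.0},
    {"tx": 0.002,"ty": 0,"tz": 0,"turn": 0,"gripper": 0.0},
  ],
)

```text
time_s: 19.95
tcp_pos: [0.4963, -0.0284, 0.0483]
eef_rot: [-90.0, 0.1, -30.9]
contact_force: [-4.5, 5.5, 3.6]
gripper_width: 0.0002
```

Emit:
apply_moves(
  deltas=[
    {"tx": 0.001,"ty": 0,"tz": 0,"turn": 0,"gripper": 0.0},
    {"tx": 0.002,"ty": 0,"tz": 0,"turn": 0,"gripper": 0.0},
    {"tx": 0.002,"ty": 0,"tz": 0,"turn": 0,"gripper": 0.0},
  ],
)

```text
time_s: 20.25
tcp_pos: [0.498, -0.0293, 0.0484]
eef_rot: [-90.0, 0.1, -30.9]
contact_force: [-5.2, 6.4, 5.6]
gripper_width: 0.0006
```

Emit:
apply_moves(
  deltas=[
    {"tx": 0.001,"ty": 0,"tz": 0,"turn": 0,"gripper": 0.0},
    {"tx": 0.002,"ty": 0,"tz": 0,"turn": 0,"gripper": 0.0},
    {"tx": 0.002,"ty": 0,"tz": 0,"turn": 0,"gripper": 0.0},
  ],
)

```text
time_s: 20.55
tcp_pos: [0.4995, -0.0303, 0.0483]
eef_rot: [-90.0, 0.1, -30.9]
contact_force: [-7.2, 6.0, 5.5]
gripper_width: 0.001
```

Emit:
apply_moves(
  deltas=[
    {"tx": 0.001,"ty": 0,"tz": 0,"turn": 0,"gripper": 0.0},
    {"tx": 0.002,"ty": 0,"tz": 0,"turn": 0,"gripper": 0.0},
    {"tx": 0.002,"ty": 0,"tz": 0,"turn": 0,"gripper": 0.0},
  ],
)

```text
time_s: 20.85
tcp_pos: [0.5011, -0.0312, 0.0483]
eef_rot: [-90.0, 0.1, -30.9]
contact_force: [-6.7, 7.2, 5.1]
gripper_width: 0.0006
```

Emit:
apply_moves(
  deltas=[
    {"tx": 0.001,"ty": 0,"tz": 0,"turn": 0,"gripper": 0.0},
    {"tx": 0.001,"ty": 0,"tz": 0,"turn": 0,"gripper": 0.0},
  ],
)

```text
time_s: 21.05
tcp_pos: [0.5019, -0.0317, 0.0484]
eef_rot: [-90.0, 0.1, -30.9]
contact_force: [-7.1, 8.0, 6.2]
gripper_width: 0.0007
```

Emit:
apply_moves(
  deltas=[
    {"tx": 0.001,"ty": 0,"tz": 0,"turn": 0,"gripper": 0.0},
    {"tx": 0.001,"ty": 0,"tz": 0,"turn": 0,"gripper": 0.0},
  ],
)

```text
time_s: 21.25
tcp_pos: [0.5027, -0.0322, 0.0484]
eef_rot: [-90.0, 0.1, -30.9]
contact_force: [-7.5, 8.8, 5.9]
gripper_width: 0.0006
```

Emit:
apply_moves(
  deltas=[
    {"tx": 0.0007,"ty": 0,"tz": 0,"turn": 0,"gripper": 0.0},
    {"tx": 0.0007,"ty": 0,"tz": 0,"turn": 0,"gripper": 0.0},
  ],
)

```text
time_s: 21.45
tcp_pos: [0.503, -0.0323, 0.0483]
eef_rot: [-90.0, 0.2, -30.9]
contact_force: [-9.6, 10.6, 7.1]
gripper_width: 0.0008
```

Emit:
apply_moves(
  deltas=[
    {"tx": 0.0007,"ty": 0,"tz": 0,"turn": 0,"gripper": 0.0},
    {"tx": 0.0007,"ty": 0,"tz": 0,"turn": 0,"gripper": 0.0},
  ],
)

```text
time_s: 21.65
tcp_pos: [0.503, -0.0325, 0.0483]
eef_rot: [-90.0, 0.2, -30.9]
contact_force: [-12.3, 13.9, 10.0]
gripper_width: 0.0005
```

Emit:
apply_moves(
  deltas=[
    {"tx": 0.0007,"ty": 0,"tz": 0,"turn": 0,"gripper": 0.0},
    {"tx": 0.0007,"ty": 0,"tz": 0,"turn": 0,"gripper": 0.0},
  ],
)

```text
time_s: 21.85
tcp_pos: [0.503, -0.0325, 0.0483]
eef_rot: [-90.1, 0.3, -30.9]
contact_force: [-14.3, 17.7, 13.6]
gripper_width: 0.0003
```

The knob has stopped hard: the axial force rose from 11 to 21 N with no further travel. I'll relieve the sideways and vertical load a little.

Emit:
apply_moves(
  deltas=[
    {"tx": 0,"ty": -0.0005,"tz": 0.0004,"turn": 0,"gripper": 0.0},
    {"tx": 0,"ty": -0.001,"tz": 0.0008,"turn": 0,"gripper": 0.0},
    {"tx": 0,"ty": -0.001,"tz": 0.0008,"turn": 0,"gripper": 0.0},
  ],
)

```text
time_s: 22.15
tcp_pos: [0.503, -0.0324, 0.0484]
eef_rot: [-90.1, 0.3, -31.0]
contact_force: [-10.4, 12.3, 3.6]
gripper_width: 0.0005
```

Run:
```python
from h import *
q,d=capture("side");cv2.imwrite("pics/c13.png",cv2.resize(q[170:300,260:390],(600,600),interpolation=cv2.INTER_CUBIC)[:,:,::-1])
cv2.imwrite("pics/s13.png",q[:,:,::-1])
s=r.get_state();f=s["contact_force"];t=np.radians(-30.8);u=np.array([np.cos(t),np.sin(t),0]);n=np.array([-np.sin(t),np.cos(t),0])
print("axial",-f@u,"lat",f@n,"z",f[2]);go([.614,-.0983,.05])
print("along",(s["tcp_pos"]-[.614,-.0983,0])@u)
```

```text
axial 15.943684358067843 lat 4.636098853243833 z 2.9612406545476437
t 22.2 tcp [ 0.503  -0.0324  0.0484] rot [-90.12   0.3  -30.96] F [-11.3  12.1   3. ] w 0.0007
tx ty tz [ 0.1291 -0.0023  0.0006] turn rad 0.0 dist 0.129
along -0.12910848301385722
```

View pics/c13.png

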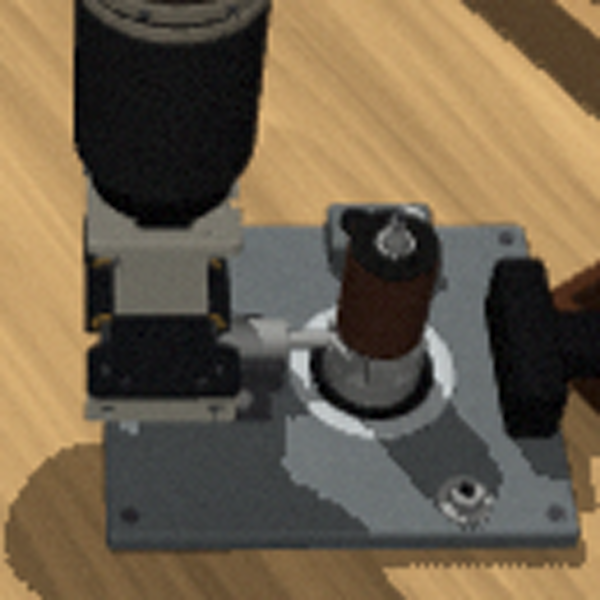

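View pics/s13.png

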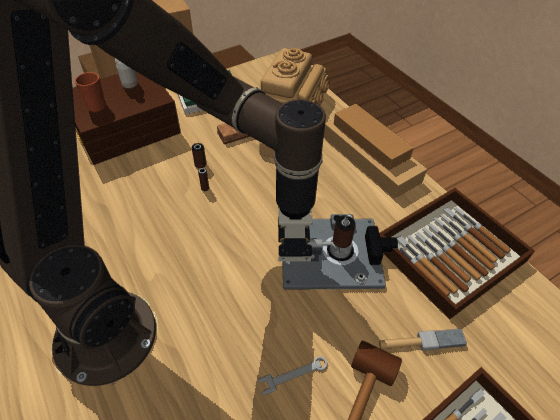

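The TCP travelled from −139 mm at contact to −129.1 mm, which is the full 10 mm stroke. I'll add a little margin over the spring and settle.

Emit:
apply_moves(
  deltas=[
    {"tx": 0.0004,"ty": 0,"tz": 0.0003,"turn": 0,"gripper": 0.0},
    {"tx": 0.0004,"ty": 0,"tz": 0.0003,"turn": 0,"gripper": 0.0},
    {"tx": 0.0004,"ty": 0,"tz": 0.0003,"turn": 0,"gripper": 0.0},
    {"tx": 0.0004,"ty": 0,"tz": 0.0003,"turn": 0,"gripper": 0.0},
    {"tx": 0.0004,"ty": 0,"tz": 0.0003,"turn": 0,"gripper": 0.0},
  ],
)

```text
time_s: 22.7
tcp_pos: [0.503, -0.0324, 0.0484]
eef_rot: [-90.1, 0.3, -31.0]
contact_force: [-12.4, 13.3, 6.1]
gripper_width: 0.001
```

Emit:
apply_moves(
  deltas=[
    {"tx": 0,"ty": 0,"tz": 0,"turn": 0,"gripper": 0.0},
    {"tx": 0,"ty": 0,"tz": 0,"turn": 0,"gripper": 0.0},
    {"tx": 0,"ty": 0,"tz": 0,"turn": 0,"gripper": 0.0},
    {"tx": 0,"ty": 0,"tz": 0,"turn": 0,"gripper": 0.0},
    {"tx": 0,"ty": 0,"tz": 0,"turn": 0,"gripper": 0.0},
  ],
)

```text
time_s: 23.2
tcp_pos: [0.503, -0.0324, 0.0484]
eef_rot: [-90.1, 0.3, -31.0]
contact_force: [-12.8, 13.8, 5.9]
gripper_width: 0.0002
```

Steady at about 18 N axial, so I'll hand it in.

Run:
```python
from plant import r
print(r.close_job())
```

```text
the job is handed in; nothing more can be done
None
```

The thickest drum is on the spindle, sitting on the notched collar and released. The lock knob is pushed in against its barrel, and I handed the job in at about 23 s with the arm still holding it there.

- **Drum:** it went down over the spindle with no noticeable side force. It stopped at the expected height (TCP z 0.120 m), where the force turned upward by about 5 N. Pictures after release show it upright on the collar with the spindle stub through its bore.
- **Knob:** it travelled about 10 mm and then stopped moving while the push rose. The final push along the knob's axis is about 18 N, steady over the last half second, against a spring of about 11 N.
- **Off-axis load:** the push is not perfectly straight. About 5 N sideways and 6 N vertical remained at the end. The axial push reached about 21 N before I eased that load.
- **Rest of the bench:** the last side picture shows nothing else visibly moved; I did not check it by measurement. At the start one open finger was level with the rim of the orange cup, so I lifted clear first, and the cup is still standing.
- **Disagreements:** the first spindle-tip estimates from the top and side cameras differed by about 9 mm, so I used the close wrist view instead. My first move calls were refused because of missing keys, and the arm did not move.

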